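Make up the sawing kit and the finishing kit in their cut-out trays

ROBOT

A 6-joint arm with a two-finger parallel gripper is mounted at the origin on the work surface; the furniture and walls round the work are solid. World frame = base frame: x ahead of the robot, y to its left, z up, the work surface at z = 0. Lengths are in m, angles in rad, forces in N, time in s.
With the tool pointing down it reaches from about 0.325 to 0.775 m from the base axis. Payload 5.5 kg.
Tool frame: the origin (TCP) lies on the centre line of the jaws, within the pads' length; the fingertips stand 11 mm ahead of it and the grasp point (between the pads) lies 8 mm behind it (arm.tcp_to_tips is the distance from the TCP to the fingertips, in m); z points along the fingers, y is the direction in which the jaws open and shut (so a half turn about z gives the same grasp; the last joint's range is limited). The gripper opens to 85 mm and grips with 20 to 120 N. Pads are 22 mm wide; open, the fingers measure 114 mm over their backs; the gripper's body (76 mm by 85 mm) begins 54 mm behind the grasp point. The pads swing forward as they close: fully open they stand 13 mm farther back than shut.
Start: joints at [1.143, 0.091, 1.231, -0, 1.82, -0.057], TCP at [0.217, 0.559, 0.242] pointing down, gripper open.
Joint ranges: [-2.87, 2.87], [-0.86, 2.18], [0.17, 2.46], [-1.51, 4.65], [0.06, 2.69], [-2.65, 2.65]. Speed limits (rad/s): [2.57, 2.57, 3.01, 3.14, 3.14, 3.14].

INTERFACE

Orientations are given as [roll, pitch, yaw] about the fixed x, y, z axes, in that order (R = Rz(yaw) Ry(pitch) Rx(roll)).
In Python, from plant import readout, capture, get_calibration, arm gives the robot as it stands.
- The arm moves only by the tool send_rows, never from a script. Its argument "moves" is a list of rows, each a list of 7 numbers: the shift along the tool's x, y, z in cm, then the turn, a rotation vector about the tool's x, y, z in units of 6 degrees (1.0 is 6 degrees), then the closure, from -1 (fully open) to 1 (shut), so that 0 is half open. In form: [[dx, dy, dz, rx, ry, rz, fingers], ...]. A call has 1 to 8 rows; each row shifts and turns the commanded pose from where the row before left it, along the tool's axes as they then stand; what a row does not reach is not made up. A row lasts 1/8 s, in which the tool goes at most 62.5 mm and 10.7 degrees, less where a joint would pass 70% of its speed; a pose out of reach is approached as far as the arm can. A call with a gripper value outside its range is refused whole. The fingers move at their own pace and stop on an object; the grip force is fixed at half the most. Time passes only in rows, so rows that do not move let the fingers close. It gives the time, the measured TCP pose, the force and the opening at its end, in the units of the state.
- readout.get_state(): the state, without advancing time (a new reading comes with each control period).
- capture(name): name is "side" or "top"; returns the picture (420x560x3 uint8, red, green, blue); there is no depth.
- get_calibration(name): a dict with "vertical_fov" (degrees; the focal length in pixels is half the picture's height over the tangent of half this angle, whatever the lens; pixels are square), "cx", "cy" (the principal point, pixels), "rvec" (rotation vector, rad) and "tvec" (3), from world to camera coordinates, as OpenCV has them. Camera axes: x right, y down, z forward; pixel columns grow to the right and rows downward; lengths in m; the calibration is good to about 2 mm. A picture is of the moment at which its call begins. get_calibration takes no time and is no camera call.
- arm.sign_off(): hands the job in, once; it reports no verdict.
The state is a dict: "time": time; "qpos": joint angles; "joint_vel": joint speeds; "tau": joint torques, N m; "tcp_pos": TCP position; "ee_rot": TCP orientation; "ft_force": force on the tool from outside, world axes, zero at the start; "moment": the same for the moment, N m; "width": finger opening in m.
Only numpy, scipy, OpenCV 4.12 (cv2) and the standard library are available. Lean on these libraries where they do the work, as an engineer would, in place of code of your own. Each camera call takes 0.05 s, during which the arm holds its last target.

TASK

Make up the two job kits on the bench: the tray with three cut-outs is the sawing kit and takes the tube of saw blades in its long slot, the small roll of dark tape in its round hole and the small offcut of plastic sheet in its rectangle; the tray with two cut-outs is the finishing kit and takes the cork sanding block in the wide cut-out and the small pine block in the narrow one. Each thing must lie right down in its own cut-out, flat on the tray's floor, and be let go; leave the bigger pine block and the bigger plastic offcut where they are.

Things in the scene. Friction and masses are not known exactly. Their poses are not given: they have to be found in the camera images.
- saw_tray: tray of the sawing kit, fixed to the bench, 149 x 196 mm over its brown edging (x, y) and 12 mm high (edging 13), pale wooden face with three cut-outs sawn 6 mm deep down to a grey floor 6 mm above the bench. Origin: centre of its underside; z up. Cut-outs: long slot, 34 (x) x 166 mm (y), centre at x +46.5 mm, y 0; rectangle, 57 (x) x 95 mm (y), centre at x -30, y +41 mm; round hole, 67 mm across, centre at x -30, y -52 mm.
- finish_tray: tray of the finishing kit, fixed to the bench, made like the other: 149 x 186 mm over its edging (x, y), 12 mm high, floor of the cut-outs 6 mm above the bench. Origin: centre of its underside; z up. Cut-outs: wide one, 129 (x) x 78 mm (y), centre at x 0, y +43 mm; narrow one, 107 (x) x 51 mm (y), centre at x 0, y -55 mm.
- blade_tube: tube of scroll-saw blades, white with a red cap, round, 150 mm long along its y axis, 18 mm thick (cap 20 mm), lying down. It can roll, so use blade_tube_mid for its place. The body's origin lies on its skin at mid-length, 9.5 mm from the axis.
- blade_tube_mid (a point): point on the axis of the tube of blades at mid-length, 9.5 mm above what the tube lies on; its y axis runs along the tube.
- tape_roll: small roll of dark tape lying flat, 52 mm across, 19 mm high, with the look of a hollow core (grip it over its outside). Origin: within 2 mm of the centre of its underside; z up.
- small_offcut: the smaller of two offcuts of dark speckled plastic sheet, 43 (x) x 81 (y) x 11 mm, with slanted corners. Origin: centre of its underside; z up.
- sanding_block: cork sanding block with abrasive paper, 62 (x) x 115 (y, solid over 110) x 34 mm. Origin: centre of its underside, which stands 2 mm below its solid underside, so that it reads z = -2 mm on the bench; the solid top is 32 mm above the origin; z up.
- small_block: the small pine block, 35 (x) x 91 (y) x 36 mm. Origin: centre of its underside; z up.
- big_block: a bigger pine block, 56 (x) x 111 (y) x 41 mm; it is a bystander: leave it where it lies. Origin: centre of its underside.
- big_offcut: a bigger offcut of the same plastic sheet, 56 (x) x 103 (y) x 11 mm; it is a bystander: leave it where it lies. Origin: centre of its underside.

How it is judged:
At the end, for the whole second after the job is handed in: Every one of the five things lies in its own cut-out: within 14 mm of its middle along both tray axes, long things within 0.3 rad of its direction (either way round), down on the tray's floor (within 3.5 mm, so not on the face), released and at rest (x of blade_tube_mid in the frame of saw_tray between 0.0325 and 0.0605 m and y of blade_tube_mid in the frame of saw_tray between -0.014 and 0.014 m and z of blade_tube_mid in the frame of saw_tray between 0.012 and 0.0185 m and angle between the y axis of each of blade_tube, small_offcut and the y axis of saw_tray, either way round below 0.3 rad and linear speed of each of blade_tube, small_offcut, tape_roll, sanding_block, small_block below 0.02 m/s and angular speed of each of blade_tube, small_offcut, tape_roll, sanding_block, small_block below 0.3 rad/s and x of small_offcut in the frame of saw_tray between -0.044 and -0.016 m and y of small_offcut in the frame of saw_tray between 0.027 and 0.055 m and z of small_offcut in the frame of saw_tray between 0.003 and 0.0095 m and x of tape_roll in the frame of saw_tray between -0.044 and -0.016 m and y of tape_roll in the frame of saw_tray between -0.066 and -0.038 m and z of tape_roll in the frame of saw_tray between 0.003 and 0.0095 m and x of sanding_block in the frame of finish_tray between -0.014 and 0.014 m and y of sanding_block in the frame of finish_tray between 0.029 and 0.057 m and z of sanding_block in the frame of finish_tray between 0.001 and 0.0075 m and angle between the y axis of each of sanding_block, small_block and the x axis of finish_tray, either way round below 0.3 rad and x of small_block in the frame of finish_tray between -0.014 and 0.014 m and y of small_block in the frame of finish_tray between -0.069 and -0.041 m and z of small_block in the frame of finish_tray between 0.003 and 0.0095 m); the robot touches nothing.
It fails at once if the bigger pine block was moved by more than 30 mm (distance of big_block from where it was at the start of the episode above 0.03 m).
It fails at once if the bigger offcut was moved by more than 30 mm (distance of big_offcut from where it was at the start of the episode above 0.03 m).
It also fails if it takes over 120 s, if anything falls off the work surface, if the arm or the gripper's body presses on something with over 40 N, if the wrist force passes 120 N, or if a joint passes its speed limit or range.

## Working session

There is one attempt and no reset: what is moved stays moved. The work goes in short steps, Python scripts to look and compute and a tool call to move; the robot and the scene stay as the last step left them, time stands still between calls to the robot, and variables do not carry over. Pictures are saved under pics/ and viewed, and the job is handed in when it is done.

Besides the shell and the picture viewer there is one more tool, called after "Request:" in YAML: its name, and indented under it one key for each argument. send_rows: Moves the arm, as the interface text tells. Its arguments: {"type":"object","properties":{"moves":{"type":"array","items":{"type":"array","items":{"type":"number"}}}},"required":["moves"]}

```bash
ls; mkdir -p pics; python3 - <<'E'
from plant import readout, capture, get_calibration, arm
import cv2
print(readout.get_state())
for n in("side","top"):
    cv2.imwrite(f"pics/{n}0.png",capture(n)[:,:,::-1]); print(n,get_calibration(n))
E
```

```text
pics
{'time': 0.0, 'qpos': array([ 1.14329160e+00,  9.18808544e-02,  1.23192553e+00, -4.42654883e-05,
        1.81984078e+00, -5.66813374e-02]), 'joint_vel': array([ 4.86043062e-04, -2.97919163e-04,  3.36494925e-04,  2.81317996e-04,
        1.69577889e-03,  5.57306128e-05]), 'tau': array([ 5.49260058e-04, -4.58716106e+01, -4.18037903e+01,  1.42435138e-04,
        1.11458750e-02,  3.71153646e-06]), 'tcp_pos': array([0.21731579, 0.55895592, 0.24111532]), 'ee_rot': array([-3.13953901e+00, -7.35367905e-05,  2.77075832e+00]), 'ft_force': array([ 0.8379187 , -0.09951587,  0.19535897]), 'moment': array([-0.0233148 , -0.02179594,  0.01195192]), 'width': 0.0850323512188548}
side {'vertical_fov': 53.32216472634667, 'cx': 277.1305988219927, 'cy': 214.84721877479757, 'rvec': array([ 0.15212066, -2.57656171,  1.69170065]), 'tvec': array([0.55656824, 0.05296368, 1.03070059])}
top {'vertical_fov': 54.50598856350314, 'cx': 276.1193077277068, 'cy': 206.32048190095603, 'rvec': array([ 2.14679541, -2.09930147,  0.1486771 ]), 'tvec': array([0.06288139, 0.5602742 , 1.08389658])}
```

View pics/top0.png

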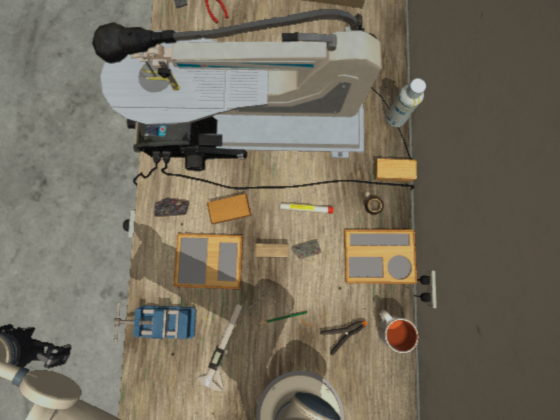

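View pics/side0.png

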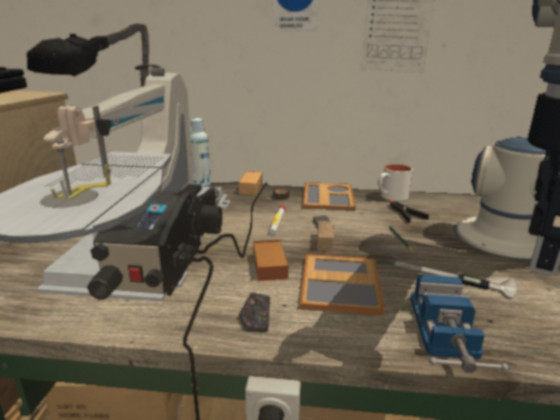

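```bash
cat > h.py <<'E'
import numpy as np, cv2
from plant import readout, capture, get_calibration, arm
def cam(n):
    c=get_calibration(n); f=210/np.tan(np.radians(c['vertical_fov'])/2)
    K=np.array([[f,0,c['cx']],[0,f,c['cy']],[0,0,1.]]); R=cv2.Rodrigues(c['rvec'])[0]; return K,R,c['tvec']
def p2w(n,uv,z):
    K,R,t=cam(n); uv=np.atleast_2d(np.array(uv,float)); C=-R.T@t
    d=(np.c_[uv,np.ones(len(uv))]@np.linalg.inv(K).T)@R
    return C+d*((z-C[2])/d[:,2])[:,None]
def w2p(n,P):
    K,R,t=cam(n); P=np.atleast_2d(P); return cv2.projectPoints(P.astype(float),cv2.Rodrigues(R)[0],t,K,None)[0][:,0]
def crop(n,img,x0,y0,x1,y1,s,name):
    c=cv2.resize(img[y0:y1,x0:x1,::-1],None,fx=s,fy=s,interpolation=cv2.INTER_CUBIC)
    cv2.imwrite('pics/'+name,c)
E
python3 - <<'E'
from h import *
im=cv2.imread('pics/top0.png')[:,:,::-1]; 
for n in('top','side'):
    K,R,t=cam(n);print(n,-R.T@t)
crop('top',im,150,180,290,300,5.7,'t_l.png'); crop('top',im,275,145,425,290,5.3,'t_r.png') if 0 else crop('top',im,275,150,425,290,5,'t_r.png')
im=cv2.imread('pics/side0.png')[:,:,::-1]; crop('side',im,230,170,390,340,3.5,'s.png')
E
```

```text
top [0.37265544 0.04422475 1.16269736]
side [0.45231425 0.98172504 0.45447202]
```

View pics/t_l.png

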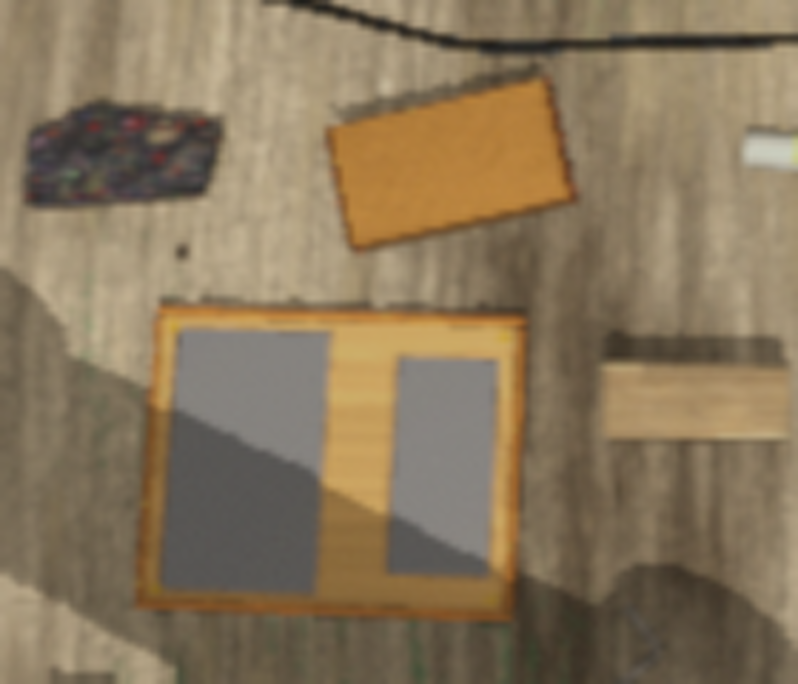

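View pics/t_r.png

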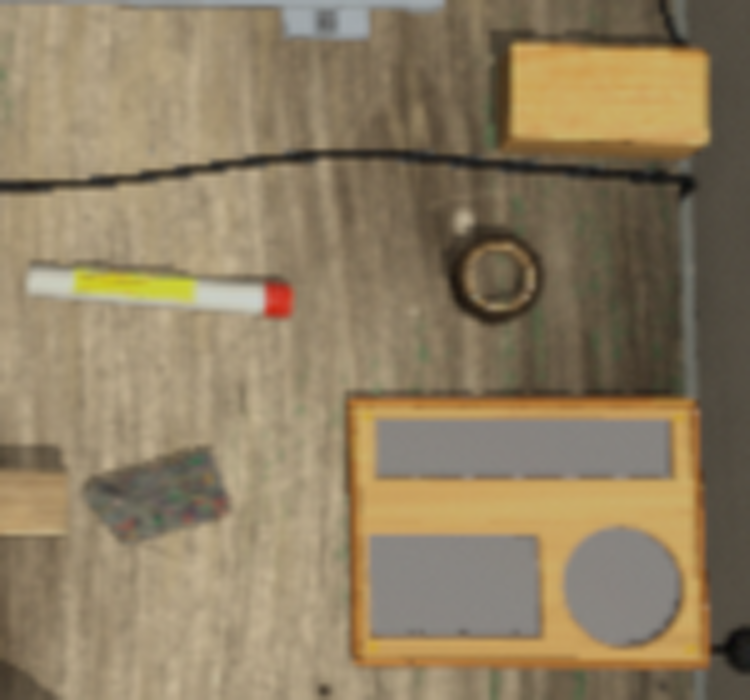

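View pics/s.png

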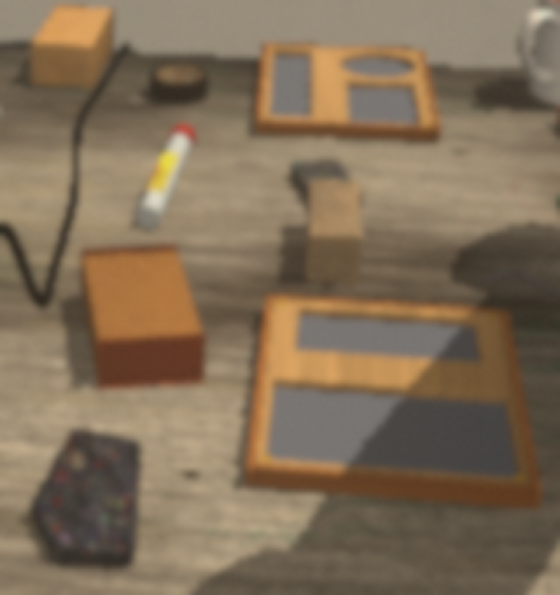

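```bash
cat > m.py <<'E'
from h import *
def L(p): return (np.array(p,float)+.5)/5.7-.5+[150,180]
def Rr(p): return (np.array(p,float)+.5)/5-.5+[275,150]
def rect(name,px,z):
    W=p2w('top',px,z)[:,:2]; c=W.mean(0); e=[np.linalg.norm(W[i]-W[(i+1)%4]) for i in range(4)]
    a=[np.degrees(np.arctan2(*(W[(i+1)%4]-W[i])[::-1])) for i in range(4)]
    print(name,c.round(4),'edges',np.round(e,4),'ang',np.round(a,1)); return c
rect('fin outer',L([(160,308),(525,318),(513,618),(138,606)]),.013)
rect('fin wide',L([(178,328),(330,332),(315,594),(160,590)]),.012)
rect('fin narrow',L([(398,357),(497,359),(490,577),(387,573)]),.012)
rect('saw outer',Rr([(350,397),(698,400),(708,667),(354,663)]),.013)
rect('saw slot',Rr([(377,418),(671,420),(671,478),(376,476)]),.012)
rect('saw rect',Rr([(371,535),(540,535),(541,637),(370,633)]),.012)
print('hole',p2w('top',Rr([(622,586)]),.012))
rect('sblock',L([(603,363),(788,365),(787,438),(602,437)]),.036)
rect('sand',L([(328,128),(545,78),(576,198),(355,250)]),.034)
t=p2w('top',Rr([(30,280),(292,300)]),.0095);print('tube',t,t.mean(0),np.linalg.norm(t[1]-t[0]))
print('tape',p2w('top',Rr([(497,276)]),.019))
rect('offcut',Rr([(83,487),(208,447),(230,513),(125,545)]),.011)
rect('bigblk',Rr([(510,42),(709,48),(709,147),(506,142)]),.041)
E
python3 m.py
```

```text
fin outer [0.4064 0.2636] edges [0.1827 0.1463 0.1839 0.1461] ang [-90.3 179.9  89.6  -0.5]
fin wide [0.406  0.3074] edges [0.0762 0.1282 0.0763 0.1285] ang [-90.2 179.7  90.   -0.3]
fin narrow [0.4054 0.2096] edges [0.0493 0.1064 0.0506 0.1056] ang [ -89.9 -179.5   89.2   -0.2]
saw outer [ 0.431  -0.2166] edges [0.1948 0.1475 0.194  0.1477] ang [ -89.3 -179.7   90.8    0.7]
saw slot [ 0.477  -0.2156] edges [0.1645 0.0326 0.1643 0.0327] ang [-89.1 178.3  90.9  -1.3]
saw rect [ 0.4    -0.1767] edges [0.0938 0.0561 0.0942 0.054 ] ang [-88.7 179.5  90.1  -0.9]
hole [[ 0.40153775 -0.2685921   0.012     ]]
sblock [0.4388 0.0855] edges [0.0897 0.0351 0.0892 0.0357] ang [ -89.3 -179.7   91.     1.1]
sand [0.5528 0.209 ] edges [0.1102 0.0623 0.1114 0.0627] ang [ -75.6 -163.7  104.6   15.3]
tube [[ 0.56739407  0.06365015  0.0095    ]
 [ 0.55885278 -0.08620279  0.0095    ]] [ 0.56312343 -0.01127632  0.0095    ] 0.15009616289158365
tape [[ 0.57345615 -0.20077851  0.019     ]]
offcut [ 0.4445 -0.0131] edges [0.0741 0.0389 0.0616 0.04  ] ang [ -71.  -161.1  108.1   37.1]
bigblk [ 0.6745 -0.2599] edges [0.1116 0.0574 0.1129 0.0582] ang [-90.8 178.2  89.6  -3.1]
```

```bash
cat > ov.py <<'E'
from h import *
import sys
def box(cx,cy,yaw,sx,sy,z0,z1,ox=0,oy=0):
    c,s=np.cos(np.radians(yaw)),np.sin(np.radians(yaw)); out=[]
    for z in sorted({z0,z1}):
        q=np.array([(ox+a*sx/2,oy+b*sy/2) for a,b in((1,1),(1,-1),(-1,-1),(-1,1))])
        out.append(np.c_[q@np.array([[c,s],[-s,c]])+[cx,cy],np.full(4,z)])
    return out
F=(.406,.264,0); S=(.4308,-.217,.5)
M=[box(*F,.149,.186,0,.013),box(*F,.129,.078,.012,.012,0,.043),box(*F,.107,.051,.012,.012,0,-.055),
 box(*S,.149,.196,0,.013),box(*S,.034,.166,.012,.012,.0465,0),box(*S,.057,.095,.012,.012,-.03,.041),box(*S,.067,.067,.012,.012,-.03,-.052),
 box(.4388,.0855,.5,.035,.091,0,.036),box(.5528,.209,15,.062,.110,0,.034),box(.5631,-.0113,-3.3,.018,.15,0.0095,.0095),
 box(.5735,-.2008,0,.052,.052,.0,.019),box(.4445,-.0131,18,.043,.081,0,.011)]
def draw(n,img,x0,y0,x1,y1,s,name):
    c=cv2.resize(img[y0:y1,x0:x1,::-1],None,fx=s,fy=s,interpolation=cv2.INTER_CUBIC)
    for m in M:
        for q in m:
            p=(w2p(n,q)-[x0,y0]+.5)*s-.5
            cv2.polylines(c,[np.round(p*16).astype(np.int32)],True,(255,0,255),1,cv2.LINE_AA,4)
    cv2.imwrite('pics/'+name,c)
if __name__=='__main__':
    im=cv2.imread('pics/top0.png')[:,:,::-1]; draw('top',im,160,170,430,300,2.9,'ot.png')
    im=cv2.imread('pics/side0.png')[:,:,::-1]; draw('side',im,230,170,390,340,3.5,'os.png')
E
python3 ov.py
```

```text
(no output)
```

View pics/ot.png

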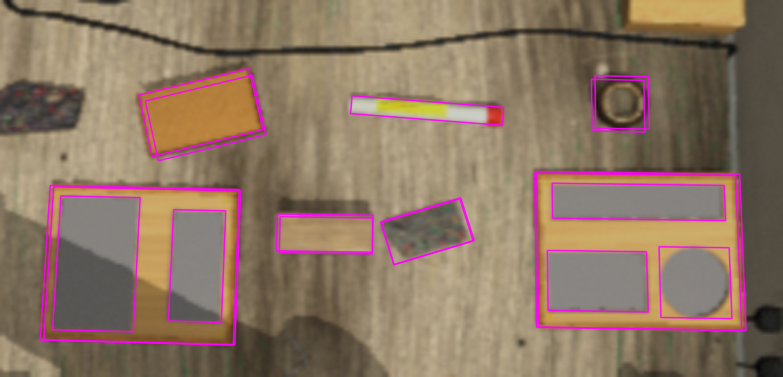

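View pics/os.png

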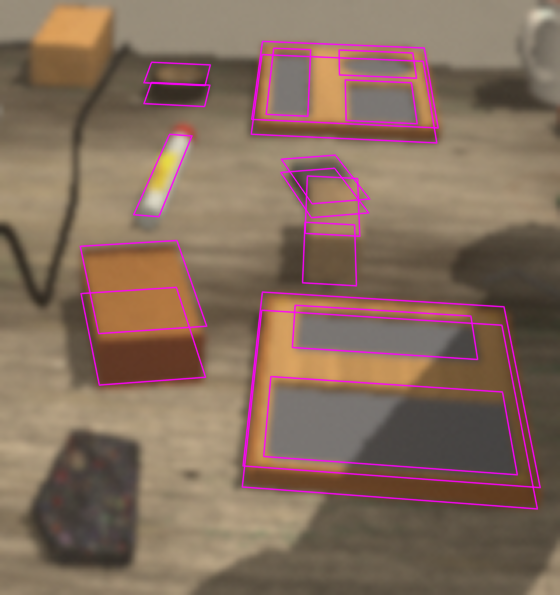

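```bash
cat > go.py <<'E'
# go.py x y z yawdeg : total moves needed: turn first (units rz), then shift in tool axes (cm)
from h import *
import sys
from scipy.spatial.transform import Rotation as Ro
s=readout.get_state(); p=s['tcp_pos']; R=Ro.from_euler('xyz',s['ee_rot']).as_matrix()
print('t',round(s['time'],2),'p',p.round(4),'rpy',np.degrees(s['ee_rot']).round(2),'w',round(s['width'],4),'q',s['qpos'].round(2),'F',s['ft_force'].round(1))
a=[float(v) for v in sys.argv[1:]]
if a:
    Rt=Ro.from_euler('xyz',[180,0,a[3]],degrees=True).as_matrix()
    rv=Ro.from_matrix(R.T@Rt).as_rotvec(degrees=True)/6
    print('turn',rv.round(3),'then shift cm',(Rt.T@(np.array(a[:3])-p)*100).round(2))
E
python3 -c "from h import *;print(arm.tcp_to_tips, dir(arm))"; python3 go.py .4388 .0855 .12 90.5
```

```text
0.011 ['Unreachable', '__class__', '__delattr__', '__dict__', '__dir__', '__doc__', '__eq__', '__format__', '__ge__', '__getattribute__', '__getstate__', '__gt__', '__hash__', '__init__', '__init_subclass__', '__le__', '__lt__', '__module__', '__ne__', '__new__', '__reduce__', '__reduce_ex__', '__repr__', '__setattr__', '__sizeof__', '__str__', '__subclasshook__', '__weakref__', 'sign_off', 'tcp_to_tips']
t 0.1 p [0.2173 0.559  0.2412] rpy [-1.7990e+02 -1.0000e-02  1.5876e+02] w 0.0853 q [ 1.14  0.09  1.23  0.    1.82 -0.06] F [ 0.4 -1.2  0.3]
turn [-1.6000e-02  9.0000e-03  1.1376e+01] then shift cm [-47.54  21.73  12.12]
```

Request:
send_rows:
  moves:
    - [0, 0, 0, 0, 0, 1.625, -1]
    - [0, 0, 0, 0, 0, 1.625, -1]
    - [0, 0, 0, 0, 0, 1.625, -1]
    - [0, 0, 0, 0, 0, 1.625, -1]
    - [0, 0, 0, 0, 0, 1.625, -1]
    - [0, 0, 0, 0, 0, 1.625, -1]
    - [0, 0, 0, 0, 0, 1.625, -1]
    - [-2, 1, 0, 0, 0, 0, -1]

```text
time: 1.1
tcp_pos: [0.227, 0.5395, 0.2411]
ee_rot: [-3.14, 0.002, 1.579]
ft_force: [-0.4, -0.1, -0.6]
width: 0.0856
```

Request:
send_rows:
  moves:
    - [-5, 2.2, 0, 0, 0, 0, -1]
    - [-5, 2.2, 0, 0, 0, 0, -1]
    - [-5, 2.2, 1, 0, 0, 0, -1]
    - [-5, 2.2, 1, 0, 0, 0, -1]
    - [-5, 2.2, 2, 0, 0, 0, -1]
    - [-5, 2.2, 2, 0, 0, 0, -1]
    - [-5, 2.2, 2, 0, 0, 0, -1]
    - [-5, 2.2, 2, 0, 0, 0, -1]

```text
time: 2.1
tcp_pos: [0.4073, 0.1392, 0.1414]
ee_rot: [3.142, -0.0, 1.58]
ft_force: [1.5, 0.6, 0.0]
width: 0.0855
```

```bash
python3 go.py .4388 .0855 .07 90.5
```

```text
t 2.1 p [0.4073 0.1392 0.1414] rpy [ 1.800e+02 -1.000e-02  9.051e+01] w 0.0855 q [ 0.25 -0.38  1.83  0.    1.68  0.24] F [1.5 0.6 0. ]
turn [ 0.001 -0.001  0.002] then shift cm [-5.4   3.1   7.14]
```

Request:
send_rows:
  moves:
    - [-2.7, 1.5, 2, 0, 0, 0, -1]
    - [-2.7, 1.6, 2, 0, 0, 0, -1]
    - [0, 0, 2, 0, 0, 0, -1]
    - [0, 0, 0, 0, 0, 0, -1]

```text
time: 2.6
tcp_pos: [0.4373, 0.0867, 0.0801]
ee_rot: [-3.137, 0.0, 1.579]
ft_force: [0.5, -0.4, -0.1]
width: 0.0853
```

```bash
python3 go.py .4388 .0855 .023 90.5
```

```text
t 2.6 p [0.4373 0.0867 0.0801] rpy [-1.7974e+02  2.0000e-02  9.0450e+01] w 0.0853 q [ 0.12 -0.3   1.89  0.    1.56  0.11] F [ 0.5 -0.4 -0.1]
turn [-0.043  0.004 -0.008] then shift cm [-0.12  0.15  5.71]
```

Request:
send_rows:
  moves:
    - [0, 0.1, 2, 0, 0, 0, -1]
    - [0, 0, 2, 0, 0, 0, -1]
    - [0, 0, 1.7, 0, 0, 0, -1]
    - [0, 0, 0, 0, 0, 0, -1]

```text
time: 3.1
tcp_pos: [0.4387, 0.0873, 0.0243]
ee_rot: [-3.139, 0.0, 1.58]
ft_force: [0.1, 0.3, -0.0]
width: 0.0854
```

```bash
python3 - <<'E'
from h import *
crop('side',capture('side'),230,130,390,300,3.5,'a1.png')
crop('top',capture('top'),220,200,340,300,5,'a2.png')
E
python3 go.py .4388 .0855 .023 90.5
```

```text
t 3.2 p [0.4399 0.0874 0.026 ] rpy [179.96  -0.    90.53] w 0.0854 q [ 0.12 -0.26  1.95 -0.    1.45  0.11] F [ 0.  -0.2  0.4]
turn [ 0.007 -0.001  0.004] then shift cm [-0.19 -0.11  0.3 ]
```

View pics/a1.png

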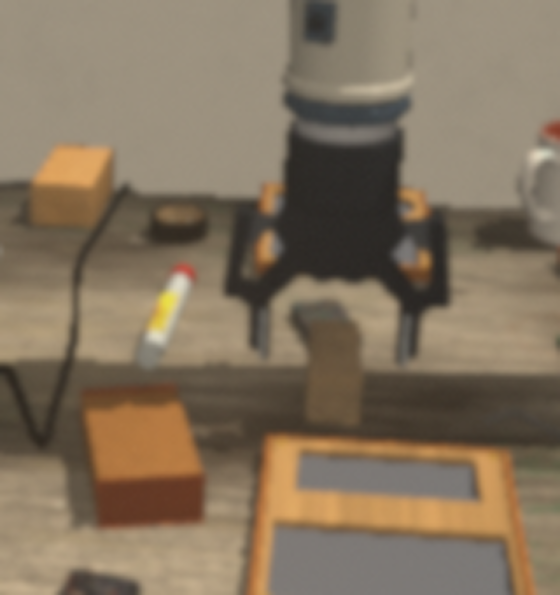

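View pics/a2.png

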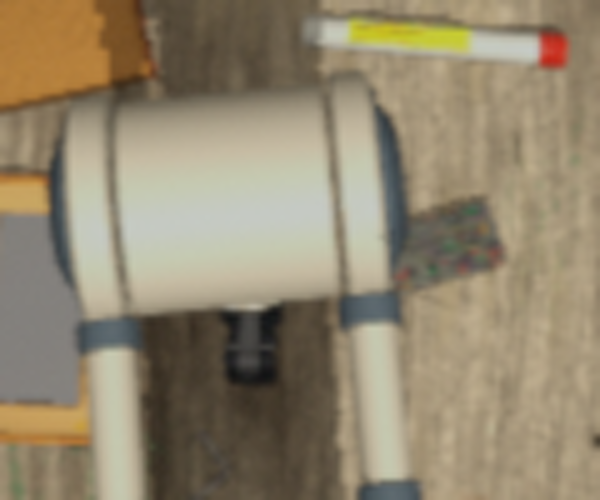

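Request:
send_rows:
  moves:
    - [-0.1, 0, 0.2, 0, 0, 0, 1]
    - [0, 0, 0, 0, 0, 0, 1]
    - [0, 0, 0, 0, 0, 0, 1]
    - [0, 0, 0, 0, 0, 0, 1]
    - [0, 0, 0, 0, 0, 0, 1]
    - [0, 0, 0, 0, 0, 0, 1]

```text
time: 3.95
tcp_pos: [0.44, 0.0862, 0.0239]
ee_rot: [3.14, -0.0, 1.58]
ft_force: [-0.2, 0.3, 4.9]
width: 0.0339
```

```bash
for i in 1 2 3; do python3 go.py .406 .209 .11 180; done
```

```text
t 3.95 p [0.44   0.0862 0.0239] rpy [179.93  -0.    90.5 ] w 0.0339 q [ 0.12 -0.26  1.95 -0.    1.45  0.11] F [-0.2  0.3  4.9]
turn [ 9.0000e-03  8.0000e-03 -1.4916e+01] then shift cm [ 3.4  12.28 -8.61]
t 3.95 p [0.44   0.0862 0.0239] rpy [179.93  -0.    90.5 ] w 0.0339 q [ 0.12 -0.26  1.95 -0.    1.45  0.11] F [-0.2  0.3  4.9]
turn [ 9.0000e-03  8.0000e-03 -1.4916e+01] then shift cm [ 3.4  12.28 -8.61]
t 3.95 p [0.44   0.0862 0.0239] rpy [179.93  -0.    90.5 ] w 0.0339 q [ 0.12 -0.26  1.95 -0.    1.45  0.11] F [-0.2  0.3  4.9]
turn [ 9.0000e-03  8.0000e-03 -1.4916e+01] then shift cm [ 3.4  12.28 -8.61]
```

Request:
send_rows:
  moves:
    - [0, 0, -2, 0, 0, 0, 1]
    - [0, 0, -3, 0, 0, 0, 1]
    - [0, 0, -3.6, 0, 0, -1.4, 1]
    - [0, 0, 0, 0, 0, -1.7, 1]
    - [0, 0, 0, 0, 0, -1.7, 1]
    - [0, 0, 0, 0, 0, -1.7, 1]
    - [0, 0, 0, 0, 0, -1.7, 1]
    - [0, 0, 0, 0, 0, -1.7, 1]

```text
time: 4.95
tcp_pos: [0.439, 0.0861, 0.1083]
ee_rot: [-3.14, -0.002, 2.622]
ft_force: [0.4, 0.3, -0.8]
width: 0.034
```

Request:
send_rows:
  moves:
    - [0, 0, 0, 0, 0, -1.7, 1]
    - [0, 0, 0, 0, 0, -1.7, 1]
    - [0, 0, 0, 0, 0, -1.6, 1]
    - [1.7, 4, 0, 0, 0, 0, 1]
    - [1.7, 4, 0, 0, 0, 0, 1]
    - [0, 4.2, 0, 0, 0, 0, 1]
    - [0, 0, 0, 0, 0, 0, 1]

```text
time: 5.82
tcp_pos: [0.4048, 0.2101, 0.1084]
ee_rot: [-3.142, -0.002, -3.139]
ft_force: [0.7, 0.3, -0.2]
width: 0.034
```

```bash
python3 go.py .4057 .2092 .03 180
```

```text
t 5.83 p [0.4048 0.2101 0.1084] rpy [-1.8000e+02 -1.0000e-01 -1.7987e+02] w 0.034 q [ 0.4  -0.29  1.82  0.    1.61 -1.17] F [ 0.7  0.3 -0.2]
turn [-0.    -0.017  0.021] then shift cm [-0.09 -0.09  7.84]
```

Request:
send_rows:
  moves:
    - [0, 0, 3, 0, 0, 0, 1]
    - [0, 0, 2, 0, 0, 0, 1]
    - [0, 0, 0, 0, 0, 0, 1]

```text
time: 6.2
tcp_pos: [0.4044, 0.2069, 0.0568]
ee_rot: [-3.139, -0.005, 3.139]
ft_force: [1.0, -0.5, -1.6]
width: 0.034
```

```bash
python3 - <<'E'
from h import *
crop('side',capture('side'),250,150,390,320,3.5,'b1.png')
E
python3 go.py .4057 .2092 .03 180
```

```text
t 6.25 p [0.4053 0.2073 0.0584] rpy [-1.7993e+02 -1.2000e-01  1.7987e+02] w 0.0343 q [ 0.4  -0.26  1.89 -0.    1.52 -1.17] F [ 0.1  0.3 -0.4]
turn [-0.011 -0.021 -0.022] then shift cm [-0.04  0.19  2.84]
```

View pics/b1.png

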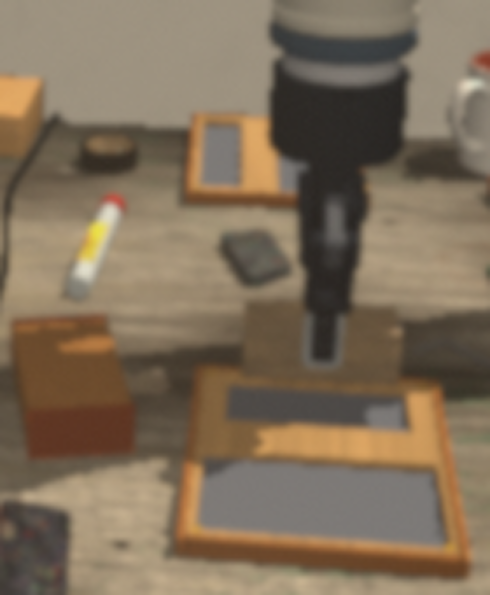

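Request:
send_rows:
  moves:
    - [0, 0.1, 1, 0, 0, 0, 1]
    - [0, 0, 1, 0, 0, 0, 1]
    - [0, 0, 0.5, 0, 0, 0, 1]
    - [0, 0, 0.2, 0, 0, 0, 1]
    - [0, 0, 0, 0, 0, 0, 1]

```text
time: 6.88
tcp_pos: [0.4058, 0.2092, 0.0323]
ee_rot: [-3.142, -0.0, 3.14]
ft_force: [-0.3, 0.1, -1.2]
width: 0.0337
```

```bash
python3 - <<'E'
from h import *
crop('side',capture('side'),250,150,390,320,3.5,'b2.png')
E
python3 go.py .4057 .2092 .03 180
```

```text
t 6.92 p [0.4059 0.2093 0.0325] rpy [1.7999e+02 2.0000e-02 1.7991e+02] w 0.0336 q [ 0.4  -0.24  1.92 -0.    1.46 -1.17] F [ 0.1 -0.2 -1. ]
turn [ 0.001  0.003 -0.015] then shift cm [ 0.02 -0.01  0.25]
```

View pics/b2.png

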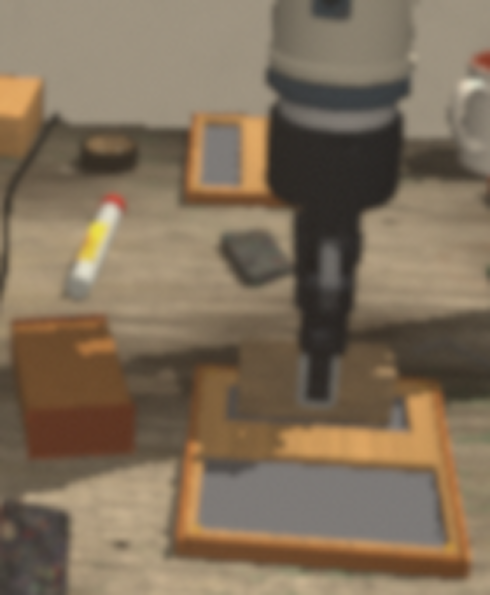

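Request:
send_rows:
  moves:
    - [0, 0, 0.2, 0, 0, 0, 1]
    - [0, 0, 0, 0, 0, 0, 1]
    - [0, 0, 0, 0, 0, 0, 0]
    - [0, 0, 0, 0, 0, 0, -1]
    - [0, 0, 0, 0, 0, 0, -1]
    - [0, 0, -1, 0, 0, 0, -1]
    - [0, 0, -4, 0, 0, 0, -1]
    - [0, 0, -5, 0, 0, 0, -1]

```text
time: 7.92
tcp_pos: [0.4051, 0.209, 0.131]
ee_rot: [-3.141, -0.002, 3.14]
ft_force: [1.5, -0.4, 1.1]
width: 0.0856
```

```bash
python3 - <<'E'
from h import *
crop('side',capture('side'),250,150,390,320,3.5,'b3.png')
E
python3 go.py .5528 .209 .1 105
```

```text
t 7.97 p [0.408  0.2102 0.1399] rpy [179.76   0.55 179.9 ] w 0.0854 q [ 0.4  -0.3   1.78  0.    1.66 -1.17] F [0.9 0.2 6. ]
turn [ 0.094  0.053 12.484] then shift cm [-3.86 13.95  3.99]
```

View pics/b3.png

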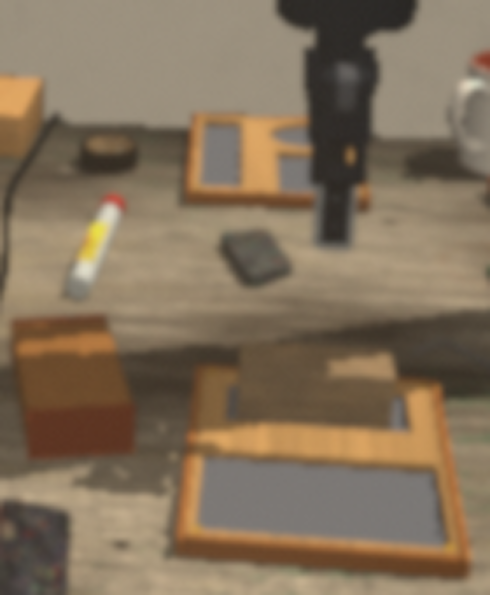

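Request:
send_rows:
  moves:
    - [0, 0, 0, 0, 0, 1.56, -1]
    - [0, 0, 0, 0, 0, 1.56, -1]
    - [0, 0, 0, 0, 0, 1.56, -1]
    - [0, 0, 0, 0, 0, 1.56, -1]
    - [0, 0, 0, 0, 0, 1.56, -1]
    - [0, 0, 0, 0, 0, 1.56, -1]
    - [0, 0, 0, 0, 0, 1.56, -1]
    - [0, 0, 0, 0, 0, 1.56, -1]

```text
time: 8.98
tcp_pos: [0.406, 0.2093, 0.131]
ee_rot: [3.141, -0.0, 1.828]
ft_force: [0.5, 0.2, -0.6]
width: 0.0857
```

Request:
send_rows:
  moves:
    - [-1.3, 4.7, 1, 0, 0, 0, -1]
    - [-1.3, 4.7, 1, 0, 0, 0, -1]
    - [-1.3, 4.6, 1, 0, 0, 0, -1]
    - [0, 0, 1, 0, 0, 0, -1]
    - [0, 0, 0, 0, 0, 0, -1]

```text
time: 9.6
tcp_pos: [0.5503, 0.2077, 0.0892]
ee_rot: [-3.139, -0.0, 1.833]
ft_force: [-0.3, 0.0, 0.4]
width: 0.085
```

```bash
python3 go.py .5528 .209 .023 105
```

```text
t 9.6 p [0.5503 0.2077 0.0892] rpy [-1.7985e+02 -1.0000e-02  1.0502e+02] w 0.085 q [0.3  0.09 1.51 0.   1.55 0.04] F [-0.3  0.   0.4]
turn [-0.025 -0.001  0.003] then shift cm [0.06 0.28 6.62]
```

Request:
send_rows:
  moves:
    - [0, 0.2, 2, 0, 0, 0, -1]
    - [0, 0, 2, 0, 0, 0, -1]
    - [0, 0, 2, 0, 0, 0, -1]
    - [0, 0, 0.5, 0, 0, 0, -1]
    - [0, 0, 0, 0, 0, 0, -1]

```text
time: 10.22
tcp_pos: [0.5527, 0.2083, 0.0247]
ee_rot: [-3.141, 0.0, 1.833]
ft_force: [0.1, -1.2, -0.5]
width: 0.0856
```

```bash
python3 - <<'E'
from h import *
crop('side',capture('side'),200,130,360,300,3.5,'c1.png')
E
python3 go.py .5528 .209 .023 105
```

```text
t 10.28 p [0.5532 0.2084 0.0256] rpy [179.98  -0.   105.02] w 0.0853 q [0.3  0.13 1.57 0.   1.44 0.04] F [ 0.4  0.5 -0.2]
turn [ 0.004 -0.     0.004] then shift cm [ 0.07 -0.03  0.26]
```

View pics/c1.png

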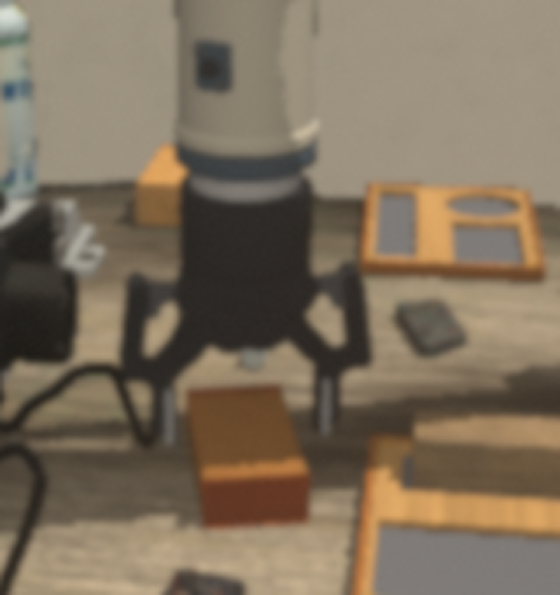

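Request:
send_rows:
  moves:
    - [0, 0, 0.2, 0, 0, 0, 1]
    - [0, 0, 0, 0, 0, 0, 1]
    - [0, 0, 0, 0, 0, 0, 1]
    - [0, 0, 0, 0, 0, 0, 1]
    - [0, 0, 0, 0, 0, 0, 1]

```text
time: 10.9
tcp_pos: [0.5537, 0.2085, 0.0243]
ee_rot: [3.14, -0.0, 1.833]
ft_force: [0.6, -0.2, 5.6]
width: 0.0602
```

```bash
python3 go.py .406 .307 .12 180
```

```text
t 10.9 p [0.5537 0.2085 0.0243] rpy [179.89  -0.   105.02] w 0.0602 q [ 0.3   0.13  1.57 -0.    1.43  0.04] F [ 0.6 -0.2  5.6]
turn [ 1.6000e-02  1.1000e-02 -1.2496e+01] then shift cm [14.77  9.85 -9.57]
```

Request:
send_rows:
  moves:
    - [0, 0, -2, 0, 0, 0, 1]
    - [0, 0, -3, 0, 0, 0, 1]
    - [0, 0, -3, 0, 0, -1.5, 1]
    - [0, 0, -1.5, 0, 0, -1.5, 1]
    - [0, 0, 0, 0, 0, -1.6, 1]
    - [0, 0, 0, 0, 0, -1.6, 1]
    - [0, 0, 0, 0, 0, -1.6, 1]
    - [0, 0, 0, 0, 0, -1.6, 1]

```text
time: 11.9
tcp_pos: [0.5528, 0.2083, 0.1187]
ee_rot: [-3.141, -0.001, 2.823]
ft_force: [-0.4, 0.3, -1.6]
width: 0.0604
```

Request:
send_rows:
  moves:
    - [0, 0, 0, 0, 0, -1.6, 1]
    - [0, 0, 0, 0, 0, -1.5, 1]
    - [3.7, 2.5, 0, 0, 0, 0, 1]
    - [3.7, 2.5, 0, 0, 0, 0, 1]
    - [3.7, 2.4, 0, 0, 0, 0, 1]
    - [3.6, 2.4, 0, 0, 0, 0, 1]
    - [0, 0, 0, 0, 0, 0, 1]
    - [0, 0, 0, 0, 0, 0, 1]

```text
time: 12.9
tcp_pos: [0.4063, 0.3061, 0.1188]
ee_rot: [-3.141, 0.001, -3.141]
ft_force: [-0.3, -0.9, -0.9]
width: 0.0603
```

```bash
python3 go.py .406 .307 .030 180
```

```text
t 12.9 p [0.4063 0.3061 0.1188] rpy [-1.7999e+02  4.0000e-02 -1.7995e+02] w 0.0603 q [ 0.58 -0.15  1.68 -0.    1.61 -0.99] F [-0.3 -0.9 -0.9]
turn [-0.002  0.007  0.008] then shift cm [0.03 0.09 8.88]
```

Request:
send_rows:
  moves:
    - [0, 0.1, 3, 0, 0, 0, 1]
    - [0, 0, 3, 0, 0, 0, 1]
    - [0, 0, 0.5, 0, 0, 0, 1]
    - [0, 0, 0, 0, 0, 0, 1]

```text
time: 13.4
tcp_pos: [0.4067, 0.3069, 0.0537]
ee_rot: [-3.141, -0.0, 3.141]
ft_force: [-0.1, 0.1, -0.4]
width: 0.0604
```

```bash
python3 - <<'E'
from h import *
crop('side',capture('side'),250,170,390,330,3.5,'d1.png')
E
python3 go.py .406 .307 .03 180
```

```text
t 13.45 p [0.407  0.3073 0.0546] rpy [1.7996e+02 7.0000e-02 1.7998e+02] w 0.0597 q [ 0.58 -0.11  1.76 -0.    1.49 -0.99] F [-0.2 -0.2 -0.7]
turn [ 0.007  0.013 -0.004] then shift cm [ 0.1  -0.03  2.46]
```

View pics/d1.png

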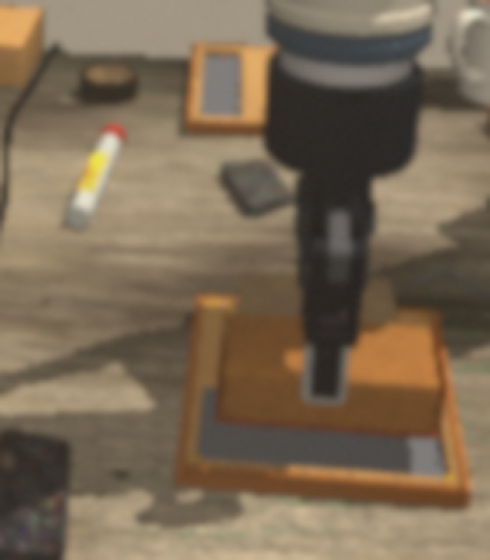

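```bash
python3 -c "
from h import *
print(p2w('side',[(312.3,290.1),(375.1,294.1)],.030))"
```

```text
[[0.45796342 0.33982554 0.03      ]
 [0.34641215 0.33862371 0.03      ]]
```

Request:
send_rows:
  moves:
    - [-0.3, 0, 1, 0, 0, 0, 1]
    - [0, 0, 1, 0, 0, 0, 1]
    - [0, 0, 0.3, 0, 0, 0, 1]
    - [0, 0, 0, 0, 0, 0, 1]

```text
time: 13.95
tcp_pos: [0.4089, 0.3073, 0.0304]
ee_rot: [-3.141, -0.0, -3.141]
ft_force: [-0.7, -0.9, 0.6]
width: 0.0606
```

```bash
python3 - <<'E'
from h import *
crop('side',capture('side'),250,170,390,330,3.5,'d2.png')
E
python3 go.py .409 .307 .03 180
```

```text
t 14.0 p [0.409  0.3073 0.0304] rpy [-180.      0.   -179.97] w 0.0603 q [ 0.58 -0.08  1.78 -0.    1.44 -0.99] F [-0.4 -0.4  0.8]
turn [-0.001  0.     0.005] then shift cm [-0.   -0.03  0.04]
```

View pics/d2.png

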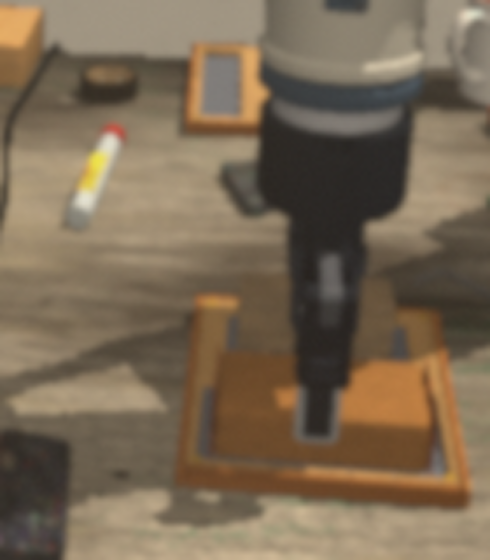

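Block appears seated in the wide cut-out (span x≈215–432 in the crop). Release.

Request:
send_rows:
  moves:
    - [0, 0, 0.05, 0, 0, 0, 1]
    - [0, 0, 0, 0, 0, 0, 0]
    - [0, 0, 0, 0, 0, 0, -1]
    - [0, 0, 0, 0, 0, 0, -1]
    - [0, 0, -1, 0, 0, 0, -1]
    - [0, 0, -4, 0, 0, 0, -1]
    - [0, 0, -5, 0, 0, 0, -1]
    - [0, -3, 0, 0, 0, 1.6, -1]

```text
time: 15.0
tcp_pos: [0.411, 0.2793, 0.1359]
ee_rot: [3.135, 0.007, 2.973]
ft_force: [0.1, 0.3, -0.5]
width: 0.0856
```

```bash
python3 - <<'E'
from h import *
crop('side',capture('side'),250,170,390,330,3.5,'e1.png')
E
python3 go.py .4445 -.0131 .12 108
```

```text
t 15.05 p [0.4104 0.2753 0.1334] rpy [179.93   0.29 169.74] w 0.0852 q [ 0.52 -0.2   1.7  -0.    1.63 -0.87] F [ 1.9 -0.1 -1. ]
turn [ 0.037  0.037 10.29 ] then shift cm [-28.48  -5.67   1.34]
```

View pics/e1.png

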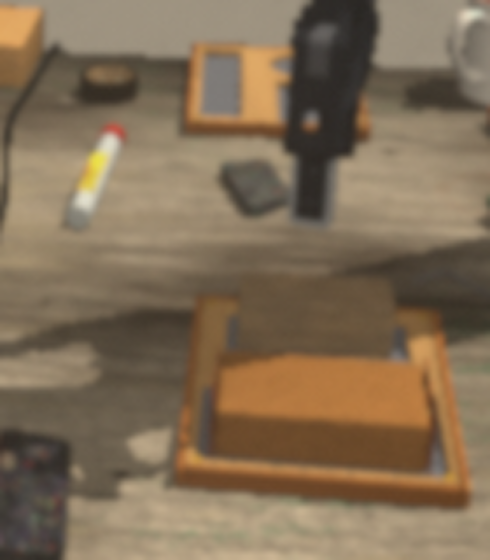

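```bash
python3 - <<'E'
import ov
from h import *
S=(.406,.264,0)
ov.M=[ov.box(.4445,-.0131,18,.043,.081,0,.011), ov.box(*S,.129,.078,.012,.012,0,.043), ov.box(*S,.107,.051,.012,.012,0,-.055),ov.box(.406,.307,90,.062,.11,.0361,.0361),ov.box(.406,.209,90,.035,.091,.042,.042)]
ov.draw('top',capture('top'),160,190,360,310,4,'f1.png')
ov.draw('side',capture('side'),280,200,360,260,7,'f2.png')
E
```

```text
(no output)
```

View pics/f1.png

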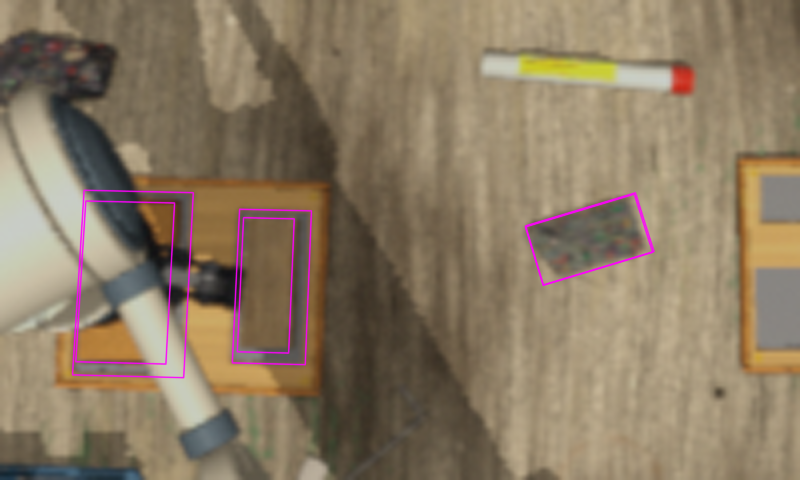

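View pics/f2.png

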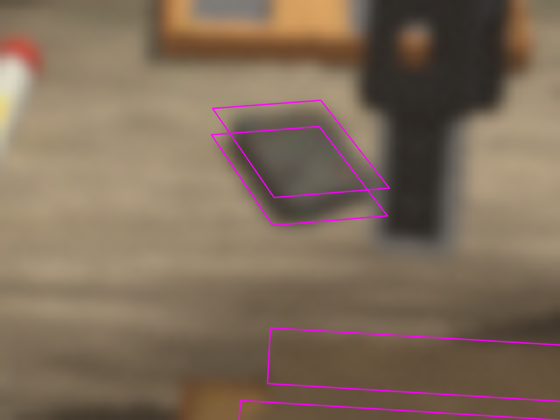

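```bash
python3 -c "
from h import *
for uv in [(341.4,265.7)]:
  for z in (.015,.02,.025,.03): print(z,p2w('side',[uv],z))
print('sand d2'); 
for z in (.015,.02,.025,.03): print(z,p2w('side',[(250+319/3.5,170+440/3.5)],z))
"; python3 go.py .4445 -.0131 .12 108
```

```text
0.015 [[0.40162696 0.21978774 0.015     ]]
0.02 [[0.40220365 0.22845652 0.02      ]]
0.025 [[0.40278033 0.2371253  0.025     ]]
0.03 [[0.40335701 0.24579408 0.03      ]]
sand d2
0.015 [[0.40506109 0.3288928  0.015     ]]
0.02 [[0.40559871 0.33632026 0.02      ]]
0.025 [[0.40613632 0.34374772 0.025     ]]
0.03 [[0.40667393 0.35117518 0.03      ]]
t 15.15 p [0.4094 0.2769 0.1308] rpy [1.7994e+02 8.0000e-02 1.7040e+02] w 0.0852 q [ 0.53 -0.19  1.7  -0.    1.63 -0.88] F [0.8 0.6 0.1]
turn [1.60e-02 6.00e-03 1.04e+01] then shift cm [-28.66  -5.62   1.08]
```

Request:
send_rows:
  moves:
    - [0, 0, 0, 0, 0, 1.49, -1]
    - [0, 0, 0, 0, 0, 1.49, -1]
    - [0, 0, 0, 0, 0, 1.49, -1]
    - [0, 0, 0, 0, 0, 1.49, -1]
    - [0, 0, 0, 0, 0, 1.49, -1]
    - [0, 0, 0, 0, 0, 1.49, -1]
    - [0, 0, 0, 0, 0, 1.46, -1]

```text
time: 16.02
tcp_pos: [0.4087, 0.2779, 0.1292]
ee_rot: [-3.14, -0.0, 1.883]
ft_force: [0.2, -0.1, -0.3]
width: 0.0853
```

Request:
send_rows:
  moves:
    - [-4.8, -0.94, 0, 0, 0, 0, -1]
    - [-4.8, -0.94, 0, 0, 0, 0, -1]
    - [-4.8, -0.94, 1, 0, 0, 0, -1]
    - [-4.8, -0.94, 1, 0, 0, 0, -1]
    - [-4.8, -0.94, 1, 0, 0, 0, -1]
    - [-4.7, -0.94, 2, 0, 0, 0, -1]
    - [0, 0, 2, 0, 0, 0, -1]
    - [0, 0, 0, 0, 0, 0, -1]

```text
time: 17.02
tcp_pos: [0.443, -0.013, 0.0577]
ee_rot: [-3.138, -0.002, 1.886]
ft_force: [-0.6, 0.3, 0.5]
width: 0.0856
```

```bash
python3 go.py .4445 -.0131 .013 108
```

```text
t 17.02 p [ 0.443  -0.013   0.0577] rpy [-1.7978e+02 -1.3000e-01  1.0805e+02] w 0.0856 q [-0.11 -0.3   1.92  0.    1.52 -0.42] F [-0.6  0.3  0.5]
turn [-0.037 -0.021  0.009] then shift cm [-0.06  0.14  4.47]
```

Request:
send_rows:
  moves:
    - [0, 0.1, 1.5, 0, 0, 0, -1]
    - [0, 0, 1.5, 0, 0, 0, -1]
    - [0, 0, 1, 0, 0, 0, -1]
    - [0, 0, 0.3, 0, 0, 0, -1]
    - [0, 0, 0, 0, 0, 0, -1]
    - [0, 0, 0, 0, 0, 0, -1]

```text
time: 17.77
tcp_pos: [0.4455, -0.0128, 0.0173]
ee_rot: [3.141, 0.0, 1.885]
ft_force: [0.3, -0.5, -0.0]
width: 0.0854
```

```bash
python3 go.py .4445 -.0131 .013 108;python3 - <<'E'
from h import *
crop('side',capture('side'),280,150,370,260,5,'g1.png')
E
```

```text
t 17.77 p [ 0.4455 -0.0128  0.0173] rpy [1.7995e+02 2.0000e-02 1.0803e+02] w 0.0854 q [-0.1  -0.26  1.97  0.    1.44 -0.42] F [ 0.3 -0.5 -0. ]
turn [0.009 0.004 0.005] then shift cm [-0.   -0.11  0.43]
```

View pics/g1.png

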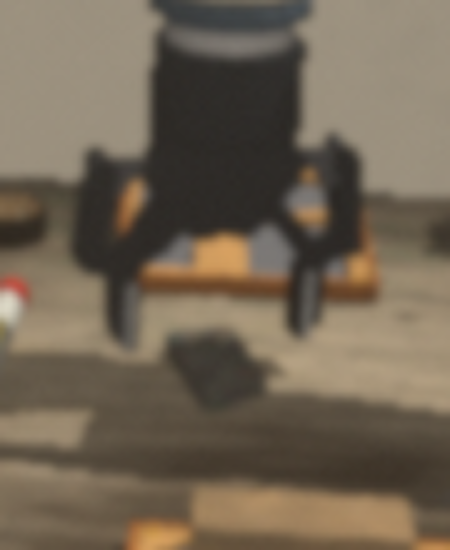

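Request:
send_rows:
  moves:
    - [0, 0, 0.35, 0, 0, 0, -1]
    - [0, 0, 0, 0, 0, 0, 1]
    - [0, 0, 0, 0, 0, 0, 1]
    - [0, 0, 0, 0, 0, 0, 1]
    - [0, 0, 0, 0, 0, 0, 1]
    - [0, 0, 0, 0, 0, 0, 1]

```text
time: 18.58
tcp_pos: [0.4455, -0.0128, 0.0137]
ee_rot: [3.141, 0.0, 1.885]
ft_force: [-0.2, -1.3, 3.2]
width: 0.036
```

```bash
python3 go.py .4008 -.176 .12 90.5
```

```text
t 18.57 p [ 0.4455 -0.0128  0.0137] rpy [1.7996e+02 2.0000e-02 1.0803e+02] w 0.036 q [-0.1  -0.26  1.97 -0.    1.43 -0.42] F [-0.2 -1.3  3.2]
turn [8.000e-03 2.000e-03 2.921e+00] then shift cm [-16.28  -4.61 -10.63]
```

Request:
send_rows:
  moves:
    - [0, 0, -2, 0, 0, 0, 1]
    - [0, 0, -3, 0, 0, 0, 1]
    - [0, 0, -3, 0, 0, 1.46, 1]
    - [0, 0, -1, 0, 0, 1.46, 1]
    - [-4, -1.2, 0, 0, 0, 0, 1]
    - [-4, -1.2, 0, 0, 0, 0, 1]
    - [-4, -1.1, 0, 0, 0, 0, 1]
    - [-4.2, -1.1, 0, 0, 0, 0, 1]

```text
time: 19.58
tcp_pos: [0.3999, -0.1762, 0.1029]
ee_rot: [-3.141, -0.0, 1.58]
ft_force: [1.5, -0.2, -0.2]
width: 0.0357
```

```bash
python3 - <<'E'
from h import *
crop('side',capture('side'),270,130,370,230,5.5,'i1.png')
crop('top',capture('top'),320,200,440,300,5,'i2.png')
E
python3 go.py .4004 -.1765 .0245 90.5
```

```text
t 19.68 p [ 0.3993 -0.1781  0.1028] rpy [-1.7992e+02  6.0000e-02  9.0250e+01] w 0.0359 q [-0.5  -0.34  1.88 -0.    1.61 -0.5 ] F [ 0.1 -0.2 -1.2]
turn [-0.013  0.01  -0.042] then shift cm [0.16 0.11 7.83]
```

View pics/i1.png

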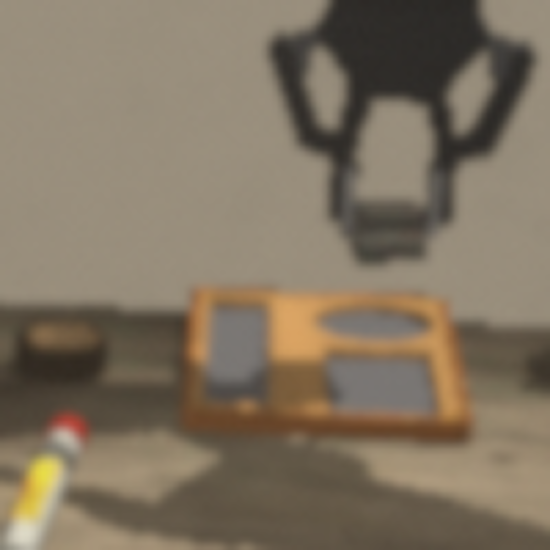

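View pics/i2.png

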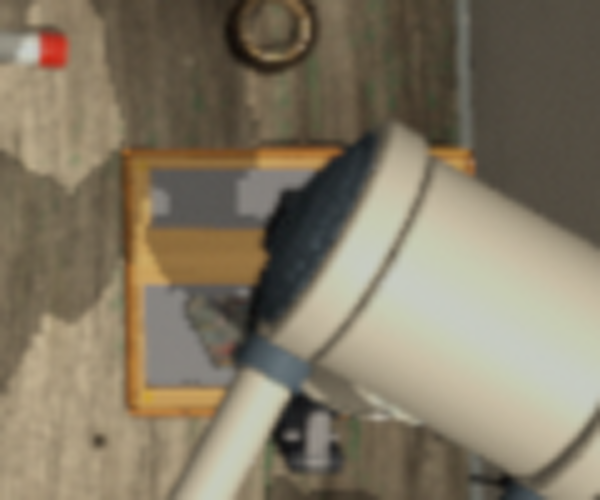

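```bash
python3 -c "
from h import *
print(p2w('top',[(320+187/5,200+292/5),(320+215/5,200+362/5)],.1))"
```

```text
[[ 0.41821221 -0.13879596  0.1       ]
 [ 0.38293853 -0.15277071  0.1       ]]
```

Request:
send_rows:
  moves:
    - [0.1, 0, 3, 0, 0, 0, 1]
    - [0, 0, 3, 0, 0, 0, 1]
    - [0, 0, 1, 0, 0, 0, 1]
    - [0, 0, 0.6, 0, 0, 0, 1]
    - [0, 0, 0, 0, 0, 0, 1]
    - [0, 0, 0, 0, 0, 0, 1]

```text
time: 20.42
tcp_pos: [0.4012, -0.1744, 0.0284]
ee_rot: [3.14, 0.001, 1.58]
ft_force: [0.1, -1.3, -0.1]
width: 0.0357
```

```bash
python3 - <<'E'
from h import *
crop('side',capture('side'),290,150,370,240,6,'j1.png')
E
python3 go.py .4004 -.1765 .0245 90.5
```

```text
t 20.48 p [ 0.4012 -0.1744  0.0284] rpy [1.7991e+02 5.0000e-02 9.0510e+01] w 0.0359 q [-0.49 -0.3   1.98  0.    1.46 -0.5 ] F [ 0.1 -0.6 -0.8]
turn [0.015 0.008 0.002] then shift cm [-0.21 -0.08  0.39]
```

View pics/j1.png

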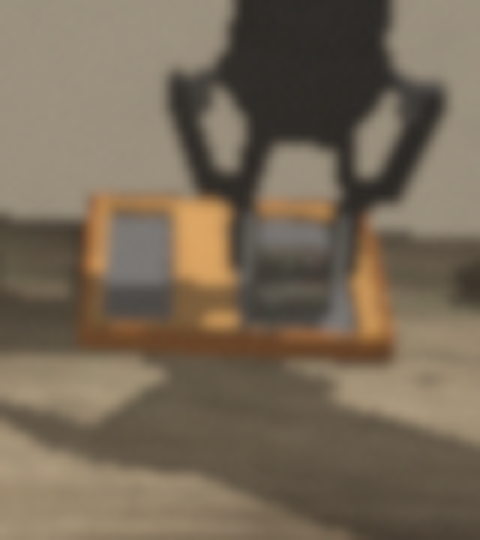

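Request:
send_rows:
  moves:
    - [-0.2, -0.1, 0.2, 0, 0, 0, 1]
    - [0, 0, 0.2, 0, 0, 0, 1]
    - [0, 0, 0, 0, 0, 0, 1]

```text
time: 20.85
tcp_pos: [0.3994, -0.1761, 0.023]
ee_rot: [-3.141, -0.0, 1.579]
ft_force: [0.2, 0.2, -0.1]
width: 0.0359
```

```bash
python3 - <<'E'
from h import *
crop('side',capture('side'),290,150,370,240,6,'j2.png')
E
python3 go.py .4004 -.1765 .0245 90.5
```

```text
t 20.9 p [ 0.3995 -0.1761  0.0231] rpy [-1.7998e+02 -1.0000e-02  9.0500e+01] w 0.0364 q [-0.49 -0.29  1.98  0.    1.46 -0.5 ] F [-0.  -0.6 -1. ]
turn [-0.003 -0.002 -0.   ] then shift cm [-0.04  0.09 -0.14]
```

View pics/j2.png

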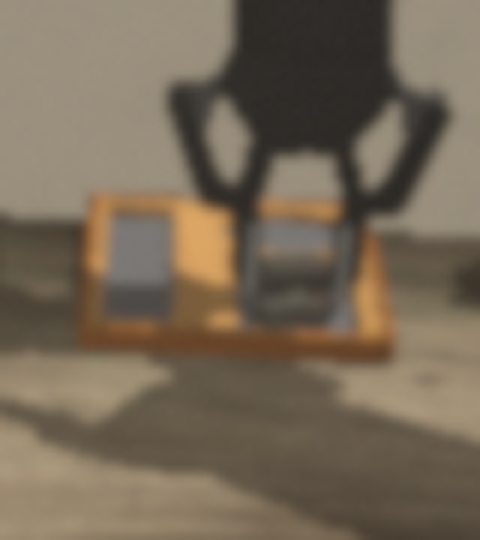

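Request:
send_rows:
  moves:
    - [0, 0.1, 0, 0, 0, 0, 1]
    - [0, 0, 0, 0, 0, 0, 0]
    - [0, 0, 0, 0, 0, 0, -0.5]
    - [0, 0, 0, 0, 0, 0, -1]
    - [0, 0, -1, 0, 0, 0, -1]
    - [0, 0, -4, 0, 0, 0, -1]
    - [0, 0, -5, 0, 0, 0, -1]
    - [0, 0, 0, 0, 0, 0, -1]

```text
time: 21.9
tcp_pos: [0.4028, -0.1773, 0.1291]
ee_rot: [3.133, 0.005, 1.58]
ft_force: [0.2, -0.5, -0.3]
width: 0.0854
```

```bash
python3 - <<'E'
from h import *
crop('side',capture('side'),290,150,370,240,6,'j3.png')
E
python3 go.py .5735 -.2008 .08 90
```

```text
t 21.95 p [ 0.4018 -0.1768  0.1263] rpy [1.7973e+02 1.5000e-01 9.0510e+01] w 0.0852 q [-0.49 -0.35  1.84 -0.    1.65 -0.5 ] F [-1.2 -0.2 -1.1]
turn [0.046 0.025 0.084] then shift cm [-2.4  17.17  4.63]
```

View pics/j3.png

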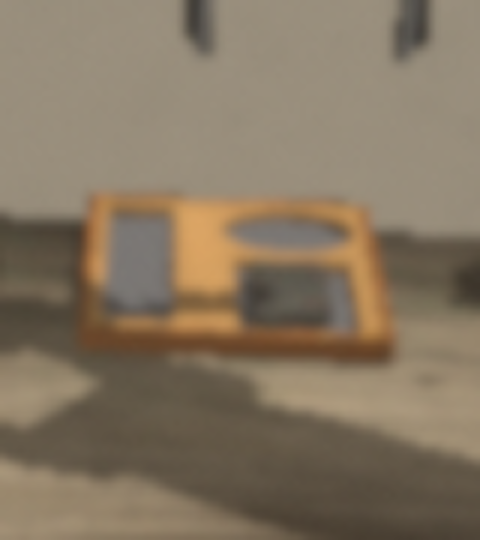

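Request:
send_rows:
  moves:
    - [0, 0, 0, 0, 0, -1.66, -1]
    - [0, 0, 0, 0, 0, -1.66, -1]
    - [0, 0, 0, 0, 0, -1.66, -1]
    - [0, 0, 0, 0, 0, -1.66, -1]
    - [0, 0, 0, 0, 0, -1.66, -1]
    - [0, 0, 0, 0, 0, -1.66, -1]
    - [0, 0, 0, 0, 0, -1.66, -1]
    - [0, 0, 0, 0, 0, -1.66, -1]

```text
time: 22.95
tcp_pos: [0.4, -0.1758, 0.1219]
ee_rot: [3.141, -0.002, 2.976]
ft_force: [0.4, -0.1, 1.1]
width: 0.0854
```

Request:
send_rows:
  moves:
    - [0, 0, 0, 0, 0, -1.64, -1]
    - [-4.3, -0.6, 0, 0, 0, 0, -1]
    - [-4.3, -0.6, 0, 0, 0, 0, -1]
    - [-4.3, -0.6, 1, 0, 0, 0, -1]
    - [-4.3, -0.6, 1, 0, 0, 0, -1]
    - [0, 0, 1, 0, 0, 0, -1]
    - [0, 0, 0, 0, 0, 0, -1]

```text
time: 23.82
tcp_pos: [0.571, -0.1995, 0.0908]
ee_rot: [3.14, -0.005, -3.141]
ft_force: [-0.5, -0.2, 0.7]
width: 0.0855
```

```bash
python3 - <<'E'
import ov
from h import *
ov.M=ov.M[3:7]+[ov.M[10],ov.box(.4004,-.1765,.5,.043,.081,.017,.017)]
ov.draw('side',capture('side'),260,130,370,240,5,'k1.png')
ov.draw('top',capture('top'),300,180,440,300,5,'k2.png')
E
python3 go.py .5735 -.2008 .02 180
```

```text
t 23.93 p [ 0.5716 -0.2     0.0935] rpy [ 1.8000e+02 -2.0000e-02 -1.7999e+02] w 0.0854 q [-0.39  0.13  1.45 -0.    1.56 -1.96] F [0.3 0.2 0.3]
turn [ 0.    -0.003  0.001] then shift cm [-0.19 -0.08  7.35]
```

View pics/k1.png

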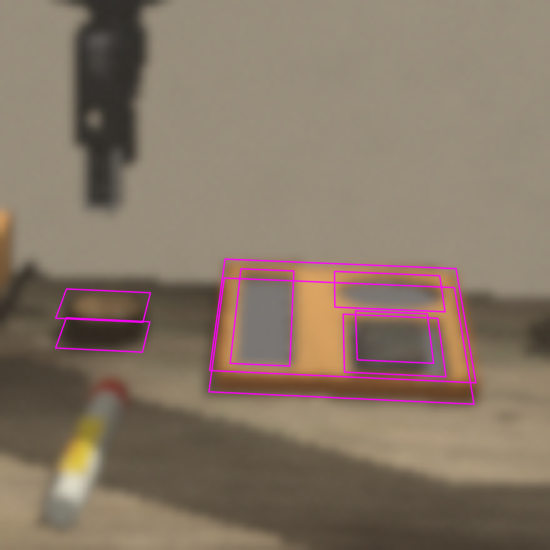

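View pics/k2.png

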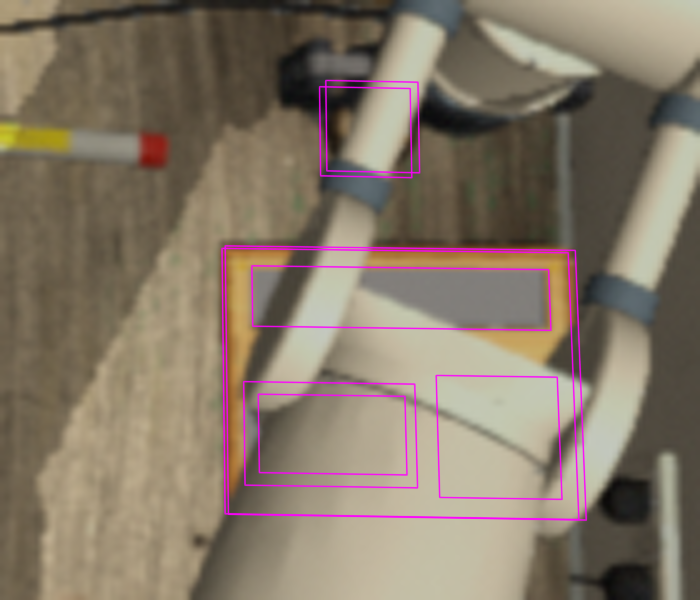

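Request:
send_rows:
  moves:
    - [-0.1, 0, 2, 0, 0, 0, -1]
    - [0, 0, 2, 0, 0, 0, -1]
    - [0, 0, 2, 0, 0, 0, -1]
    - [0, 0, 1, 0, 0, 0, -1]
    - [0, 0, 0.5, 0, 0, 0, -1]
    - [0, 0, 0, 0, 0, 0, -1]

```text
time: 24.68
tcp_pos: [0.5737, -0.2001, 0.0182]
ee_rot: [3.142, -0.0, -3.141]
ft_force: [0.1, 0.5, 0.6]
width: 0.0858
```

```bash
python3 go.py .5735 -.2008 .016 180; python3 - <<'E'
from h import *
crop('side',capture('side'),250,130,350,230,5.5,'l1.png')
E
```

```text
t 24.68 p [ 0.5737 -0.2001  0.0182] rpy [ 1.8000e+02 -1.0000e-02 -1.7997e+02] w 0.0858 q [-0.39  0.18  1.53 -0.    1.43 -1.96] F [0.1 0.5 0.6]
turn [ 0.    -0.001  0.004] then shift cm [ 0.02 -0.07  0.22]
```

View pics/l1.png

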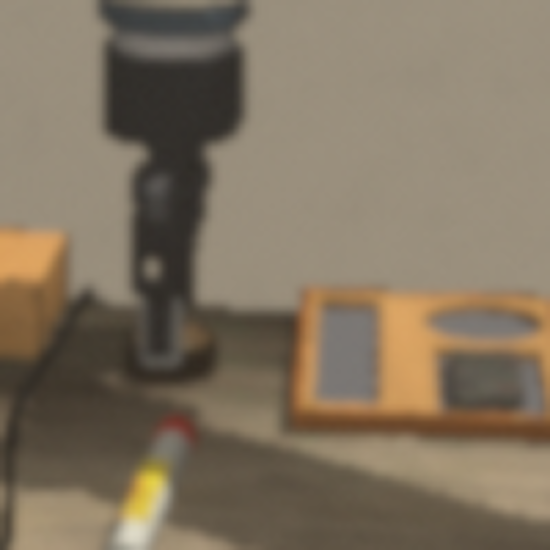

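Request:
send_rows:
  moves:
    - [0, 0, 0.2, 0, 0, 0, -1]
    - [0, 0, 0, 0, 0, 0, 1]
    - [0, 0, 0, 0, 0, 0, 1]
    - [0, 0, 0, 0, 0, 0, 1]
    - [0, 0, 0, 0, 0, 0, 1]

```text
time: 25.35
tcp_pos: [0.5741, -0.2003, 0.0171]
ee_rot: [-3.141, 0.001, -3.141]
ft_force: [-0.2, 0.1, 4.2]
width: 0.048
```

```bash
python3 go.py .4005 -.2693 .10 90
```

```text
t 25.35 p [ 0.5741 -0.2003  0.0171] rpy [-1.7997e+02  7.0000e-02 -1.7998e+02] w 0.048 q [-0.39  0.18  1.53  0.    1.42 -1.96] F [-0.2  0.1  4.2]
turn [6.0000e-03 1.3000e-02 1.5004e+01] then shift cm [ -6.9  -17.36  -8.29]
```

Request:
send_rows:
  moves:
    - [0, 0, -2, 0, 0, 0, 1]
    - [0, 0, -3, 0, 0, 0, 1]
    - [0, 0, -3, 0, 0, 1.5, 1]
    - [0, 0, -0.5, 0, 0, 1.6, 1]
    - [0, 0, 0, 0, 0, 1.7, 1]
    - [0, 0, 0, 0, 0, 1.7, 1]
    - [0, 0, 0, 0, 0, 1.7, 1]
    - [0, 0, 0, 0, 0, 1.7, 1]

```text
time: 26.35
tcp_pos: [0.5736, -0.2001, 0.1023]
ee_rot: [3.141, 0.0, 2.099]
ft_force: [-0.9, -0.3, 0.1]
width: 0.048
```

Request:
send_rows:
  moves:
    - [0, 0, 0, 0, 0, 1.7, 1]
    - [0, 0, 0, 0, 0, 1.7, 1]
    - [0, 0, 0, 0, 0, 1.7, 1]
    - [-1.8, -4.4, 0, 0, 0, 0, 1]
    - [-1.7, -4.4, 0, 0, 0, 0, 1]
    - [-1.7, -4.3, 0, 0, 0, 0, 1]
    - [-1.7, -4.3, 0, 0, 0, 0, 1]
    - [0, 0, 0, 0, 0, 0, 1]

```text
time: 27.35
tcp_pos: [0.3976, -0.2702, 0.1024]
ee_rot: [3.141, 0.001, 1.568]
ft_force: [0.2, 0.2, -0.7]
width: 0.0481
```

```bash
python3 go.py .4005 -.2693 .0235 90; python3 - <<'E'
from h import *
crop('side',capture('side'),270,110,370,210,5.5,'m1.png')
E
```

```text
t 27.35 p [ 0.3976 -0.2702  0.1024] rpy [1.7998e+02 6.0000e-02 8.9840e+01] w 0.0481 q [-0.67 -0.22  1.77 -0.    1.58 -0.66] F [ 0.2  0.2 -0.7]
turn [ 0.003  0.01  -0.027] then shift cm [0.09 0.29 7.89]
```

View pics/m1.png

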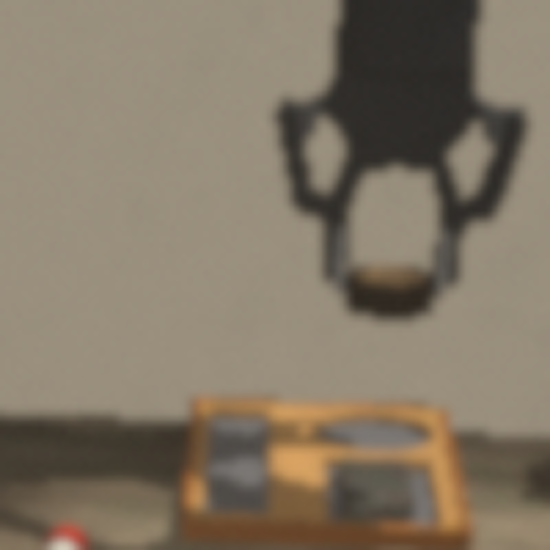

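Request:
send_rows:
  moves:
    - [0, 0.3, 3, 0, 0, 0, 1]
    - [0, 0, 3, 0, 0, 0, 1]
    - [0, 0, 0.8, 0, 0, 0, 1]
    - [0, 0, 0.6, 0, 0, 0, 1]
    - [0, 0, 0, 0, 0, 0, 1]
    - [0, 0, 0, 0, 0, 0, 1]

```text
time: 28.15
tcp_pos: [0.4033, -0.2695, 0.0285]
ee_rot: [3.14, 0.001, 1.571]
ft_force: [-0.4, 0.3, -0.2]
width: 0.0485
```

```bash
python3 go.py .4005 -.2693 .0235 90; python3 - <<'E'
from h import *
crop('side',capture('side'),280,130,370,220,6,'m2.png')
E
```

```text
t 28.15 p [ 0.4033 -0.2695  0.0285] rpy [1.7992e+02 6.0000e-02 9.0030e+01] w 0.0485 q [-0.66 -0.16  1.86  0.    1.44 -0.66] F [-0.4  0.3 -0.2]
turn [0.014 0.011 0.005] then shift cm [ 0.02 -0.28  0.5 ]
```

View pics/m2.png

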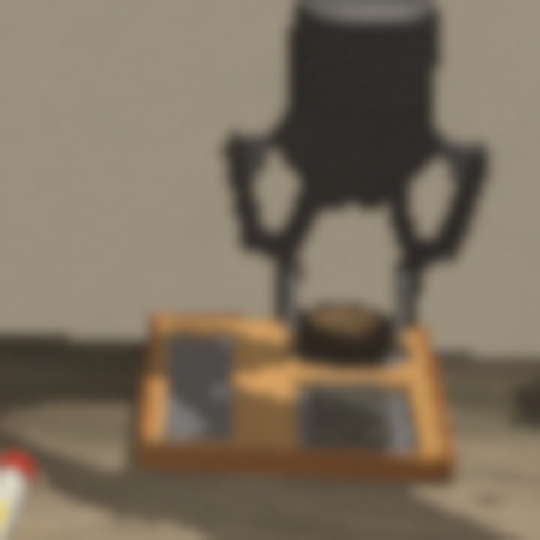

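Request:
send_rows:
  moves:
    - [0, -0.35, 0.2, 0, 0, 0, 1]
    - [0, 0, 0.2, 0, 0, 0, 1]
    - [0, 0, 0, 0, 0, 0, 1]

```text
time: 28.58
tcp_pos: [0.399, -0.2692, 0.0232]
ee_rot: [-3.142, -0.0, 1.571]
ft_force: [0.0, 0.1, -1.1]
width: 0.0478
```

```bash
python3 go.py .4005 -.2693 .0235 90; python3 - <<'E'
from h import *
crop('side',capture('side'),280,130,370,220,6,'m3.png')
E
```

```text
t 28.57 p [ 0.399  -0.2692  0.0232] rpy [-180.     -0.     90.01] w 0.0478 q [-0.66 -0.16  1.87  0.    1.43 -0.66] F [ 0.   0.1 -1.1]
turn [-0.    -0.001  0.002] then shift cm [-0.01  0.15 -0.03]
```

View pics/m3.png

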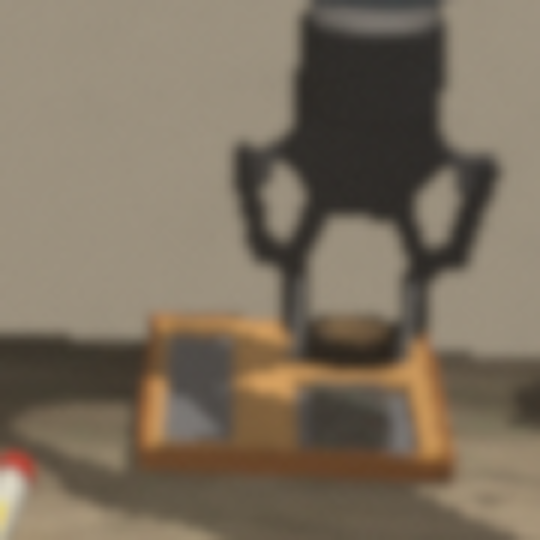

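Tape is seated in the hole. Release.

Request:
send_rows:
  moves:
    - [0, 0, 0, 0, 0, 0, 0]
    - [0, 0, 0, 0, 0, 0, -0.5]
    - [0, 0, 0, 0, 0, 0, -1]
    - [0, 0, -1, 0, 0, 0, -1]
    - [0, 0, -4, 0, 0, 0, -1]
    - [0, 0, -5, 0, 0, 0, -1]
    - [4, 3, 0, 0, 0, 0, -1]
    - [4, 3, 0, 0, 0, 0, -1]

```text
time: 29.62
tcp_pos: [0.4602, -0.1889, 0.1255]
ee_rot: [3.138, 0.002, 1.569]
ft_force: [0.5, 0.9, -1.1]
width: 0.0855
```

```bash
python3 - <<'E'
from h import *
crop('side',capture('side'),280,130,370,220,6,'m4.png')
E
python3 go.py .5631 -.0113 .08 86.7
```

```text
t 29.68 p [ 0.4628 -0.1838  0.1248] rpy [ 1.7974e+02 -1.7000e-01  9.0180e+01] w 0.0856 q [-0.45 -0.18  1.7   0.    1.62 -0.45] F [ 0.2  4.8 -0.7]
turn [ 0.042 -0.029  0.58 ] then shift cm [17.8   9.02  4.48]
```

View pics/m4.png

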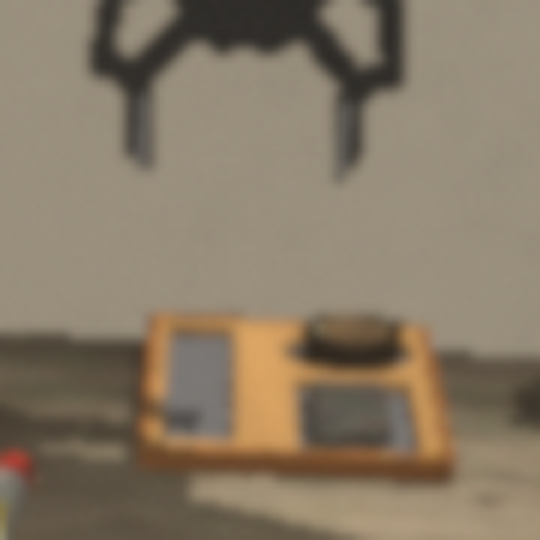

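Request:
send_rows:
  moves:
    - [4.4, 2.2, 0, 0, 0, 0.56, -1]
    - [4.5, 2.3, 0, 0, 0, 0, -1]
    - [4.5, 2.3, 1, 0, 0, 0, -1]
    - [4.3, 2.1, 2, 0, 0, 0, -0.5]
    - [0, 0, 1.5, 0, 0, 0, -0.5]
    - [0, 0, 0, 0, 0, 0, -0.5]

```text
time: 30.42
tcp_pos: [0.5546, -0.0166, 0.077]
ee_rot: [-3.138, 0.001, 1.513]
ft_force: [0.5, -0.1, 0.6]
width: 0.0639
```

```bash
python3 - <<'E'
import ov
from h import *
ov.M=ov.M[3:7]+[ov.M[9],ov.box(.4004,-.1765,.5,.043,.081,.017,.017),ov.box(.4013,-.2693,.5,.052,.052,.025,.025)]
ov.draw('top',capture('top'),275,180,435,300,5,'n1.png')
crop('side',capture('side'),230,130,350,250,5,'n2.png')
E
python3 go.py .5631 -.0113 .015 86.7
```

```text
t 30.52 p [ 0.5555 -0.0174  0.0789] rpy [1.7998e+02 3.0000e-02 8.6590e+01] w 0.064 q [-0.09  0.    1.61 -0.    1.53 -0.03] F [ 0.3 -0.4 -0.5]
turn [ 0.004  0.004 -0.018] then shift cm [0.65 0.72 6.39]
```

View pics/n1.png

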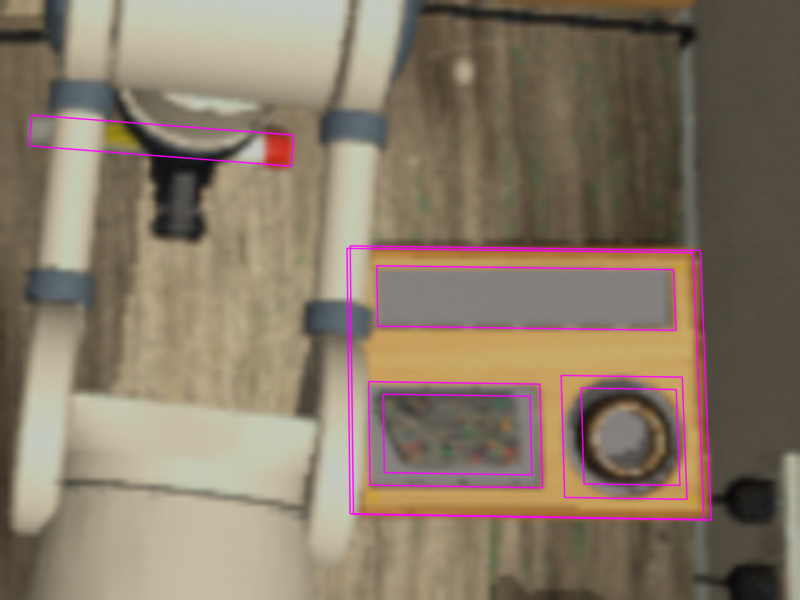

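View pics/n2.png

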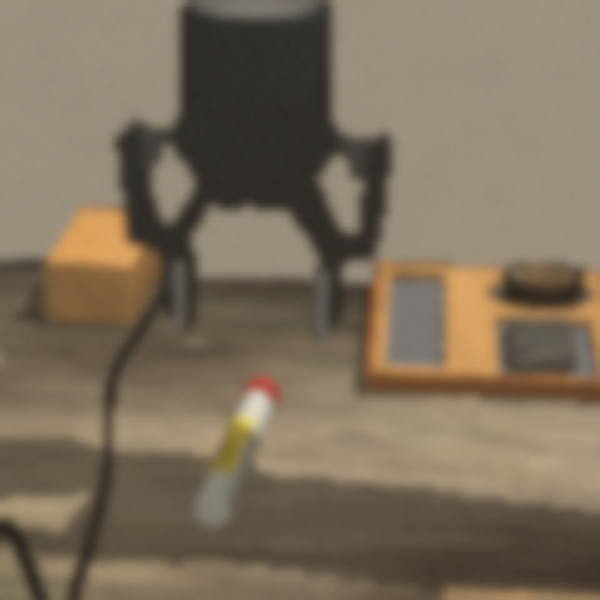

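Request:
send_rows:
  moves:
    - [0.65, 0.7, 1, 0, 0, 0, -0.5]
    - [0, 0, 1, 0, 0, 0, -0.5]
    - [0, 0, 1, 0, 0, 0, -0.5]
    - [0, 0, 0, 0, 0, 0, -0.5]
    - [0, 0, 0, 0, 0, 0, -0.5]

```text
time: 31.15
tcp_pos: [0.5631, -0.0102, 0.0484]
ee_rot: [3.142, 0.0, 1.513]
ft_force: [-0.0, 0.3, 0.4]
width: 0.0641
```

```bash
python3 - <<'E'
from h import *
crop('side',capture('side'),230,130,350,250,5,'n3.png')
E
python3 go.py .5631 -.0113 .015 86.7
```

```text
t 31.2 p [ 0.5632 -0.0102  0.0486] rpy [179.97   0.    86.66] w 0.0638 q [-0.08  0.04  1.63 -0.    1.47 -0.02] F [-0.1  0.6 -0. ]
turn [ 0.005  0.001 -0.006] then shift cm [-0.11 -0.01  3.36]
```

View pics/n3.png

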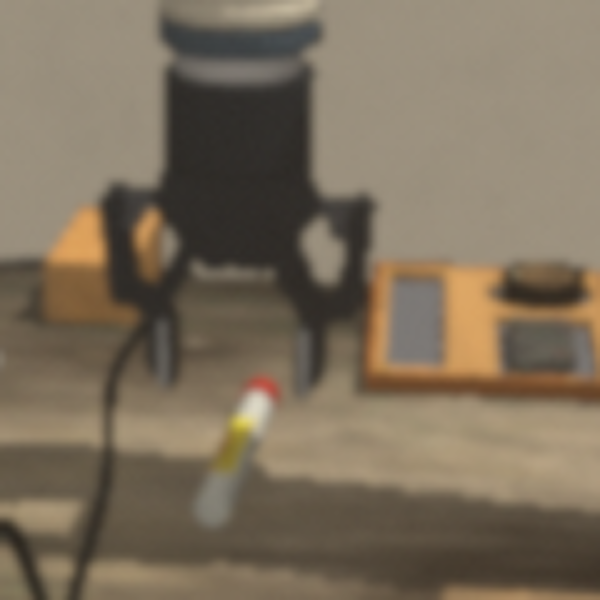

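Request:
send_rows:
  moves:
    - [-0.1, 0, 1.5, 0, 0, 0, -0.5]
    - [0, 0, 1.2, 0, 0, 0, -0.5]
    - [0, 0, 0.6, 0, 0, 0, -0.5]
    - [0, 0, 0, 0, 0, 0, -0.5]
    - [0, 0, 0, 0, 0, 0, -0.5]

```text
time: 31.82
tcp_pos: [0.5633, -0.0112, 0.0156]
ee_rot: [3.141, 0.0, 1.513]
ft_force: [0.6, -0.1, 1.0]
width: 0.0642
```

```bash
python3 go.py .5631 -.0113 .015 86.7
```

```text
t 31.82 p [ 0.5633 -0.0112  0.0156] rpy [179.97   0.    86.67] w 0.0642 q [-0.08  0.07  1.66 -0.    1.41 -0.02] F [ 0.6 -0.1  1. ]
turn [ 0.005  0.    -0.006] then shift cm [-0.01 -0.02  0.06]
```

Request:
send_rows:
  moves:
    - [0, 0, 0, 0, 0, 0, 1]
    - [0, 0, 0, 0, 0, 0, 1]
    - [0, 0, 0, 0, 0, 0, 1]
    - [0, 0, 0, 0, 0, 0, 1]
    - [0, 0, 0, 0, 0, 0, 1]
    - [0, 0, 0, 0, 0, 0, 1]

```text
time: 32.58
tcp_pos: [0.5633, -0.0112, 0.0158]
ee_rot: [3.141, 0.0, 1.513]
ft_force: [0.4, 0.4, 4.4]
width: 0.0153
```

```bash
python3 go.py .477 -.2163 .1 90.5
```

```text
t 32.58 p [ 0.5633 -0.0112  0.0158] rpy [179.95   0.    86.66] w 0.0153 q [-0.08  0.07  1.66 -0.    1.41 -0.02] F [0.4 0.4 4.4]
turn [ 0.008  0.001 -0.639] then shift cm [-20.44  -8.81  -8.42]
```

Request:
send_rows:
  moves:
    - [0, 0, -1, 0, 0, 0, 1]
    - [0, 0, -2, 0, 0, 0, 1]
    - [0, 0, -3, 0, 0, -0.6, 1]
    - [0, 0, -2, 0, 0, 0, 1]
    - [-4, -1.7, 0, 0, 0, 0, 1]
    - [-4, -1.7, 0, 0, 0, 0, 1]
    - [-4, -1.8, 0, 0, 0, 0, 1]
    - [-4, -1.8, 0, 0, 0, 0, 1]

```text
time: 33.58
tcp_pos: [0.4932, -0.1726, 0.0962]
ee_rot: [3.141, 0.0, 1.574]
ft_force: [0.1, 0.3, -0.4]
width: 0.0156
```

Request:
send_rows:
  moves:
    - [-4, -1.7, 0, 0, 0, 0, 1]
    - [0, 0, 0, 0, 0, 0, 1]
    - [0, 0, 0, 0, 0, 0, 1]

```text
time: 33.95
tcp_pos: [0.4771, -0.2113, 0.0957]
ee_rot: [3.141, -0.0, 1.574]
ft_force: [-0.3, -0.0, -1.0]
width: 0.0155
```

```bash
python3 - <<'E'
from h import *
crop('side',capture('side'),270,110,370,210,5.5,'o1.png')
crop('top',capture('top'),300,180,440,300,5,'o2.png')
E
python3 go.py .477 -.2163 .025 90.5
```

```text
t 34.05 p [ 0.4774 -0.2107  0.0955] rpy [ 1.7998e+02 -1.0000e-02  9.0310e+01] w 0.0154 q [-0.48 -0.1   1.68  0.    1.56 -0.49] F [-0.2  0.2  0.4]
turn [ 0.003 -0.002 -0.032] then shift cm [-0.56 -0.04  7.05]
```

View pics/o1.png

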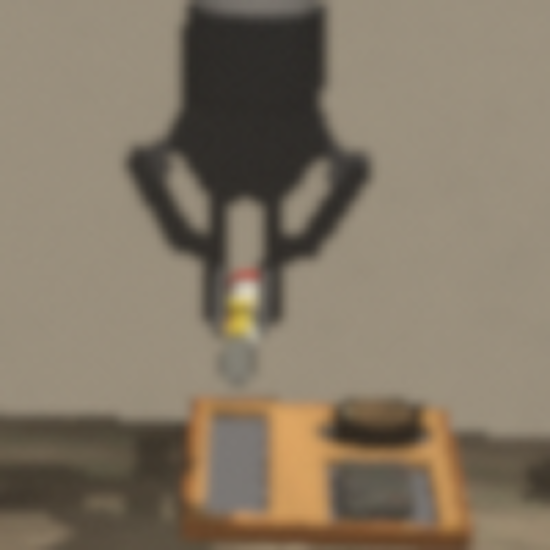

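View pics/o2.png

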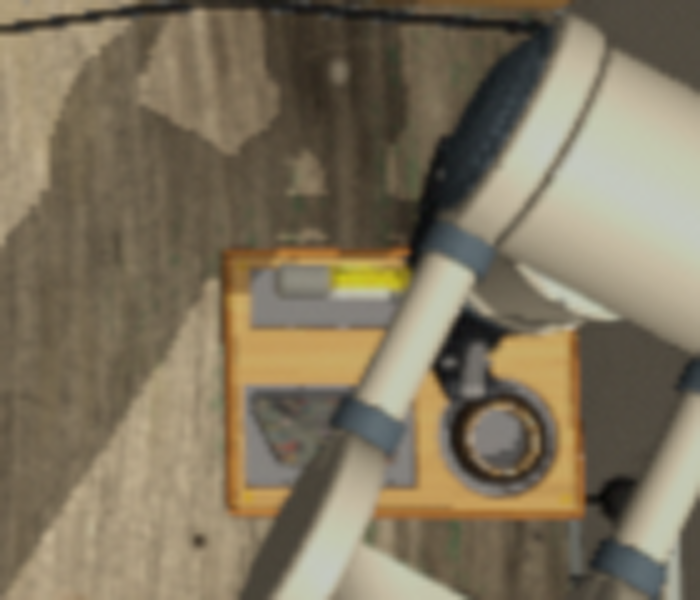

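```bash
python3 -c "
from h import *
print(p2w('top',[(300+276/5,180+282/5),(300+405/5,180+283/5)],.089))"
```

```text
[[ 0.47593134 -0.1354222   0.089     ]
 [ 0.47689751 -0.20275898  0.089     ]]
```

Request:
send_rows:
  moves:
    - [-0.55, 0, 2, 0, 0, 0, 1]
    - [0, 0, 2, 0, 0, 0, 1]
    - [0, 0, 1.5, 0, 0, 0, 1]
    - [0, 0, 0.8, 0, 0, 0, 1]
    - [0, 0, 0.4, 0, 0, 0, 1]
    - [0, 0, 0, 0, 0, 0, 1]

```text
time: 34.8
tcp_pos: [0.4771, -0.2171, 0.0284]
ee_rot: [3.141, 0.0, 1.575]
ft_force: [-0.6, 0.3, 0.3]
width: 0.0154
```

```bash
python3 - <<'E'
from h import *
crop('side',capture('side'),270,130,370,230,5.5,'p1.png')
crop('top',capture('top'),300,180,440,300,5,'p2.png')
E
python3 go.py .477 -.2163 .025 90.5
```

```text
t 34.9 p [ 0.4774 -0.2173  0.029 ] rpy [1.7994e+02 3.0000e-02 9.0260e+01] w 0.0156 q [-0.49 -0.05  1.75  0.    1.44 -0.5 ] F [ 0.7  0.  -0.8]
turn [ 0.011  0.006 -0.039] then shift cm [ 0.1  -0.04  0.4 ]
```

View pics/p1.png

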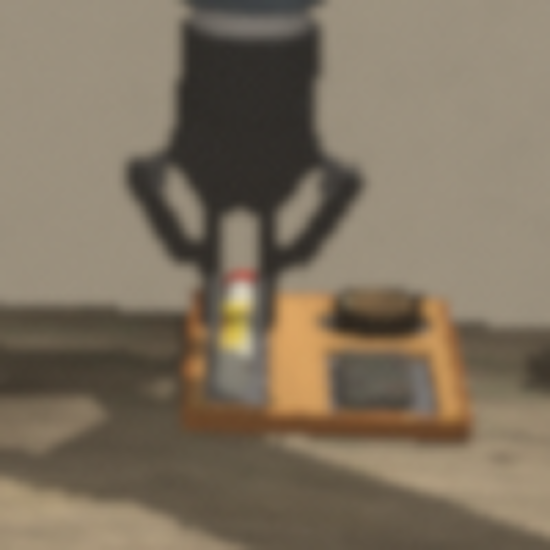

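View pics/p2.png

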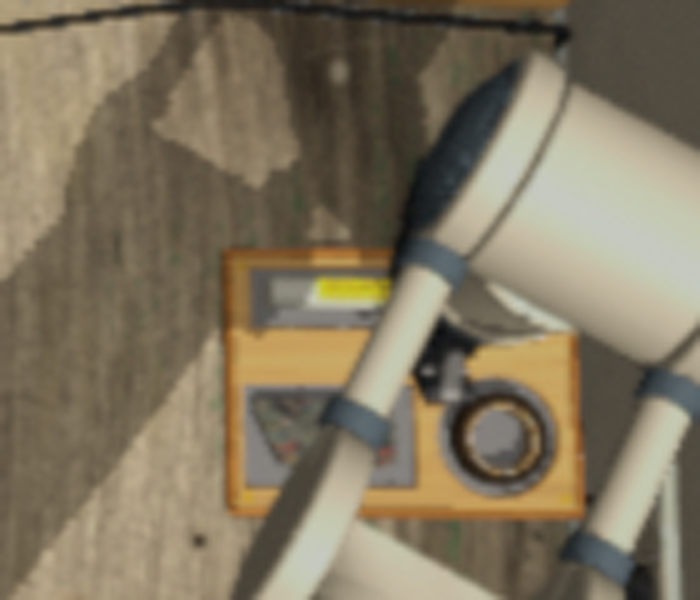

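Request:
send_rows:
  moves:
    - [0.1, 0, 0.2, 0, 0, 0, 1]
    - [0, 0, 0.2, 0, 0, 0, 1]
    - [0, 0, 0, 0, 0, 0, 1]
    - [0, 0, 0, 0, 0, 0, 1]

```text
time: 35.4
tcp_pos: [0.4769, -0.2161, 0.0243]
ee_rot: [-3.142, 0.0, 1.575]
ft_force: [1.0, 0.9, -0.2]
width: 0.0154
```

```bash
python3 go.py .477 -.2163 .025 90.5
```

```text
t 35.4 p [ 0.4769 -0.2161  0.0243] rpy [-180.      0.     90.27] w 0.0154 q [-0.49 -0.04  1.76 -0.    1.43 -0.49] F [ 1.   0.9 -0.2]
turn [-0.     0.    -0.039] then shift cm [-0.02  0.01 -0.07]
```

Request:
send_rows:
  moves:
    - [0, 0, 0, 0, 0, 0, 0.4]
    - [0, 0, 0, 0, 0, 0, 0.2]
    - [0, 0, 0, 0, 0, 0, 0.1]
    - [0, 0, 0, 0, 0, 0, 0.1]
    - [0, 0, -1, 0, 0, 0, 0.1]
    - [0, 0, -3, 0, 0, 0, 0]
    - [0, 0, -5, 0, 0, 0, 0]
    - [0, 0, -3, 0, 0, 0, 0]

```text
time: 36.4
tcp_pos: [0.4777, -0.2164, 0.148]
ee_rot: [3.138, 0.002, 1.575]
ft_force: [1.5, -0.3, -0.1]
width: 0.0424
```

Request:
send_rows:
  moves:
    - [4, 0, -2, 0, 0, 0, 0]
    - [5, 0, 0, 0, 0, 0, 0]
    - [5, 0, 0, 0, 0, 0, 0]
    - [5, 0, 0, 0, 0, 0, 0]
    - [0, 0, 0, 0, 0, 0, 0]

```text
time: 37.02
tcp_pos: [0.4761, -0.0233, 0.1654]
ee_rot: [3.14, -0.001, 1.58]
ft_force: [0.4, -0.5, 0.3]
width: 0.0428
```

```bash
python3 - <<'E'
import ov
from h import *
s=capture('side');t=capture('top')
crop('side',s,290,145,370,225,7,'q1.png')
M0=ov.M; S=M0[3:7]; 
ov.M=S+[ov.box(.4773,-.2166,.5,.019,.15,.0155,.0155),ov.box(.4013,-.2693,.5,.052,.052,.025,.025)]
ov.draw('top',t,330,210,430,300,7,'q2.png'); crop('top',t,150,200,430,310,2.85,'q3.png')
E
python3 go.py
```

```text
t 37.12 p [ 0.4762 -0.026   0.165 ] rpy [1.7995e+02 4.0000e-02 9.0340e+01] w 0.0428 q [-0.13 -0.25  1.69 -0.    1.7  -0.13] F [-1.2  0.4 -0.6]
```

View pics/q1.png

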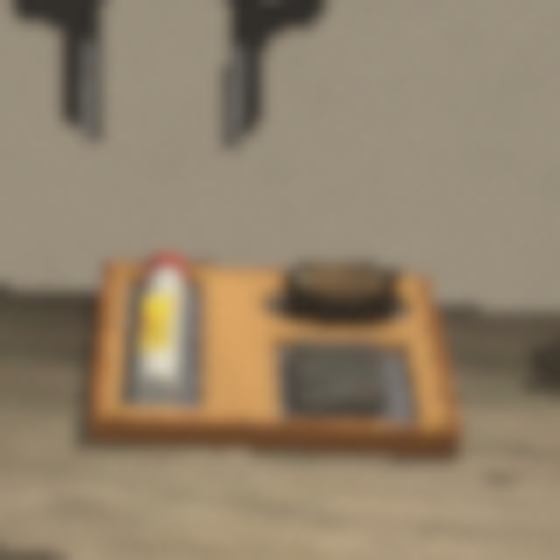

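View pics/q2.png

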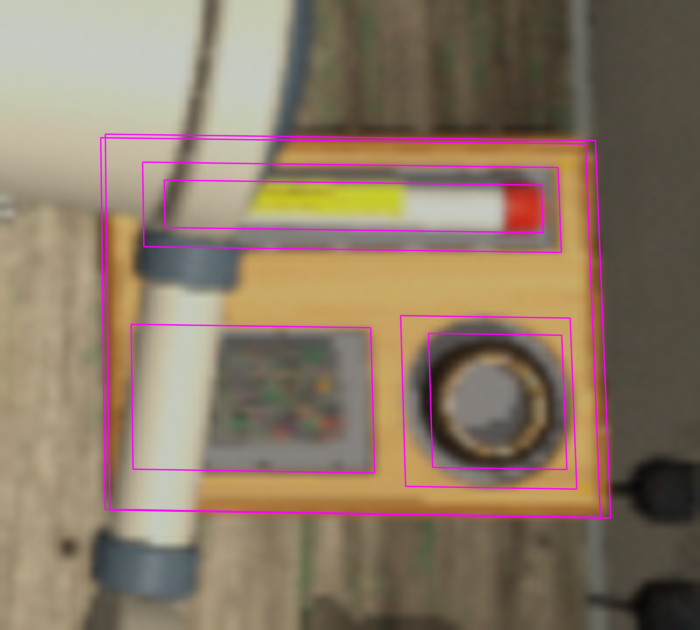

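View pics/q3.png

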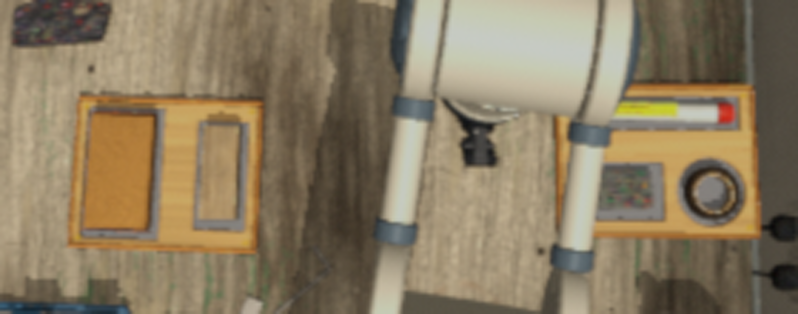

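Request:
send_rows:
  moves:
    - [4, 2, 0, 0, 0, 0, 0]
    - [3, 2, 0, 0, 0, 0, 0]
    - [0, 0, 0, 0, 0, 0, 0]
    - [0, 0, 0, 0, 0, 0, 0]

```text
time: 37.62
tcp_pos: [0.5157, 0.0427, 0.1642]
ee_rot: [-3.141, 0.001, 1.574]
ft_force: [0.0, -0.4, 0.7]
width: 0.0428
```

```bash
python3 - <<'E'
import ov
from h import *
s=capture('side');t=capture('top')
M0=ov.M
ov.M=M0[1:3]+[ov.box(.406,.309,90,.062,.11,.006,.036),ov.box(.406,.209,90,.035,.091,.006,.042)]
ov.draw('top',t,165,225,250,300,8,'r1.png'); ov.draw('side',s,300,240,390,320,7,'r2.png')
ov.M=M0[4:7]; ov.draw('top',t,330,210,430,300,7,'r3.png')
E
python3 go.py
```

```text
t 37.73 p [0.5156 0.0427 0.1644] rpy [-1.800e+02  3.000e-02  9.016e+01] w 0.0427 q [ 0.02 -0.13  1.59 -0.    1.69  0.01] F [ 0.6  0.1 -0.4]
```

View pics/r1.png

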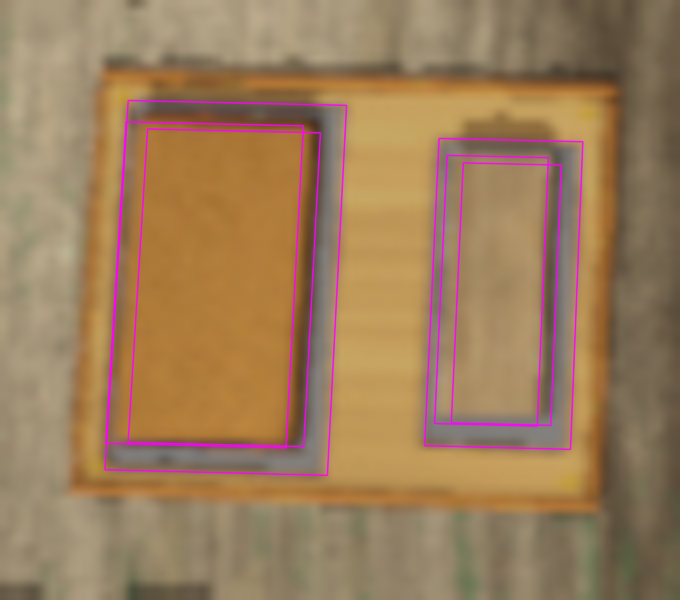

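View pics/r2.png

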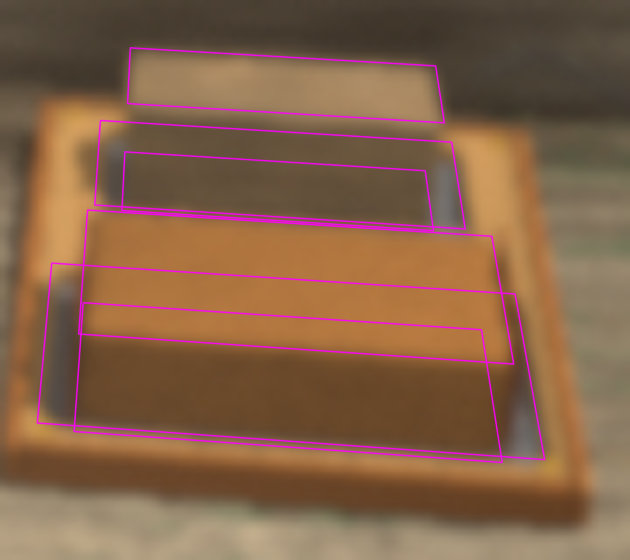

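View pics/r3.png

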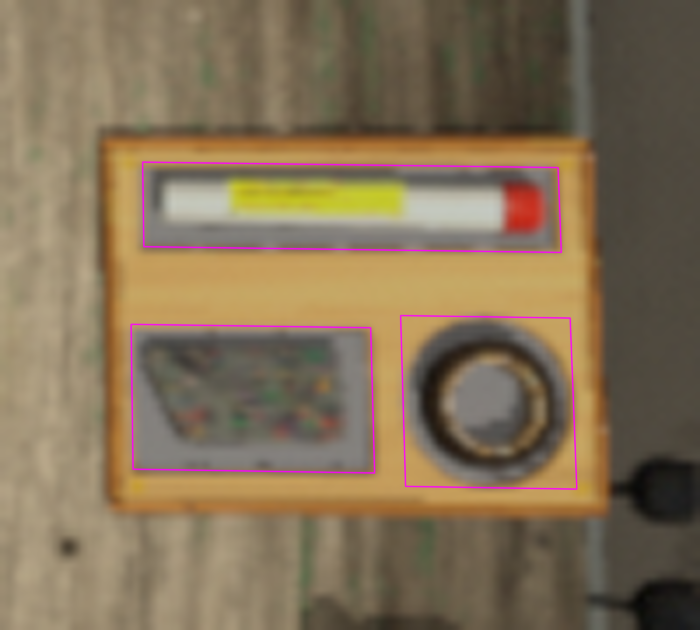

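```bash
python3 -c "
from plant import arm; print(arm.sign_off())"
```

```text
the job is handed in; nothing more can be done
None
```

I put all five things in their cut-outs and handed the job in at about 38 s. `arm.sign_off()` reports no verdict, so the result rests on my own checks.

- **Position:** in the last top and side pictures each thing lies inside its own cut-out. The small offcut sits about 4 mm off its middle and the sanding block about 2 mm. The small pine block, the tape roll and the tube show gaps all round.
- **Seating:** the outlines of the sanding block and the small pine block match blocks standing on the tray floor. The tube, tape roll and offcut look flat and sunk below the face, but I judged their depth by eye only. The offcut and the tube were let go a few millimetres above the floor.
- **Bystanders:** I never gripped or worked against the bigger pine block or the bigger offcut. They look unmoved in the pictures, but I did not measure them again at the end.
- **Robot:** it finished clear at z 0.16 m with the gripper empty. No force reading between moves passed about 6 N.

Two checks disagreed slightly. The side camera put the saw tray about 2–3 mm nearer the robot than the top camera did. The measured tool position also varied by 1–2 mm, or more just after fast moves, so I corrected for that before each release. Both are well inside the 14 mm limit.

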